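Set up the imager's calibration: slabs squared on the stage, pellets scraped off the scoop

TASK

Set up the calibration targets of the fluorescence imager. Stack all the flesh-coloured phantom slabs flat on the black imaging stage, squared up flush against both fences of its corner; carry the green pellets on the scoop to the white tray, press the blade's front edge on the tray's rim and tip the scoop there so that they all slide off into the tray, then lay the empty scoop flat on its blue mat. Leave the manifold, the lens and the bottle where they stand.

Things in the scene. Friction and masses are not known exactly. Their poses are not given: they have to be found in the camera images.
- stage: Imaging stage: fixed black plate 190 (x) x 160 (y) x 12 mm; origin: centre of its underside. Aluminium fences 12 mm thick reach 48 mm above the bench, inner faces at stage x = +75 mm (end fence, y +10 to +72) and y = +60 mm (side fence: two blocks, x -35 to -11 and +51 to +75, a 62 mm gap between them for a finger). Slabs lie lengthways along stage x in this corner.
- stage_seat (a point): Point on the stage plate's top face, 12 mm above the bench, above which the centres of all slabs lie when they are flush against both fences; stage coordinates (+20, +30, +12) mm, axes as the stage's.
- tray: Reference tray: fixed white open square box 150 x 150 x 36 mm high, walls 4 mm, floor 4 mm; origin at the centre of its underside, z up, so its rim is at 36 mm.
- mat: Blue silicone mat fixed on the bench, 260 (x) x 130 (y) x 3 mm; origin at the centre of its underside. The scoop's parking place.
- scoop: Loose flat hand scoop, 140 g: aluminium blade 95 (x) x 96 (y) x 3 mm, 12 mm side lips, 30 mm back wall, open front. Origin: centre of the blade's underside; front edge at scoop x = -47.5 mm, back wall at +47.5, z up. At the start it lies flat on the mat, handle towards mat +x, carrying the pellets.
- scoop_grip (a point): Grip point of the scoop, scoop coordinates (+85, 0, +34) mm, on the centre line of the straight black handle: a bar along scoop x from +47.5 to +157.5 mm, 18 mm wide (y, gripped across) and 20 mm tall (24 to 44 mm above the blade's underside).
- slab1_c (a point): Loose tissue-phantom slab, flesh-coloured, 110 x 60 x 10 mm, about 75 g. The point is its centre; x runs along its length, y across its width, z up. Absent (None) in some runs; 2 or 3 slabs are present. Lies flat on the bench at the start.
- slab2_c (a point): Loose tissue-phantom slab, flesh-coloured, 110 x 60 x 10 mm, about 75 g. The point is its centre; x runs along its length, y across its width, z up. Absent (None) in some runs; 2 or 3 slabs are present. Lies flat on the bench at the start.
- slab3_c (a point): Loose tissue-phantom slab, flesh-coloured, 110 x 60 x 10 mm, about 75 g. The point is its centre; x runs along its length, y across its width, z up. Absent (None) in some runs; 2 or 3 slabs are present. Lies flat on the bench at the start.
- pellet1_c (a point): Loose fluorescent-green resin pellet, a disc 24 mm across and 12 mm thick, about 12 g. The point is its centre. Absent (None) in some runs; 3 to 5 are present. Lies flat on the scoop's blade at the start and slides on it once the blade tips about 15 to 21 degrees.
- pellet2_c (a point): Loose fluorescent-green resin pellet, a disc 24 mm across and 12 mm thick, about 12 g. The point is its centre. Absent (None) in some runs; 3 to 5 are present. Lies flat on the scoop's blade at the start and slides on it once the blade tips about 15 to 21 degrees.
- pellet3_c (a point): Loose fluorescent-green resin pellet, a disc 24 mm across and 12 mm thick, about 12 g. The point is its centre. Absent (None) in some runs; 3 to 5 are present. Lies flat on the scoop's blade at the start and slides on it once the blade tips about 15 to 21 degrees.
- pellet4_c (a point): Loose fluorescent-green resin pellet, a disc 24 mm across and 12 mm thick, about 12 g. The point is its centre. Absent (None) in some runs; 3 to 5 are present. Lies flat on the scoop's blade at the start and slides on it once the blade tips about 15 to 21 degrees.
- pellet5_c (a point): Loose fluorescent-green resin pellet, a disc 24 mm across and 12 mm thick, about 12 g. The point is its centre. Absent (None) in some runs; 3 to 5 are present. Lies flat on the scoop's blade at the start and slides on it once the blade tips about 15 to 21 degrees.
- manifold: Bystander, loose: aluminium nose-cone manifold bar 32 x 190 x 34 mm, standing beyond the work. Origin at the centre of its underside.
- lens: Bystander, loose: black camera lens standing upright, 62 mm across, 62 mm high. Origin at the centre of its underside.
- bottle: Bystander, loose: amber bottle 56 mm across, 110 mm high, upright. Origin at the centre of its underside.
There are look-alikes about, which are no part of the job. Leave any purple or red look-alike of the scoop alone.

How it is judged:
On the way:
1. the scoop's blade is tipped at least 0.2 rad while it presses, above the rim, on the tray with more than 0.3 N, with pellets still on the blade (contact force between scoop and tray above 0.3 N and angle between scoop's own z axis and vertical above 0.2 rad and z of scoop in the frame of tray above 0.03 m and ((x of pellet1_c in the frame of scoop between -0.05 and 0.05 m and y of pellet1_c in the frame of scoop between -0.046 and 0.046 m and z of pellet1_c in the frame of scoop between 0.004 and 0.016 m) or (x of pellet2_c in the frame of scoop between -0.05 and 0.05 m and y of pellet2_c in the frame of scoop between -0.046 and 0.046 m and z of pellet2_c in the frame of scoop between 0.004 and 0.016 m) or (x of pellet3_c in the frame of scoop between -0.05 and 0.05 m and y of pellet3_c in the frame of scoop between -0.046 and 0.046 m and z of pellet3_c in the frame of scoop between 0.004 and 0.016 m) or (x of pellet4_c in the frame of scoop between -0.05 and 0.05 m and y of pellet4_c in the frame of scoop between -0.046 and 0.046 m and z of pellet4_c in the frame of scoop between 0.004 and 0.016 m) or (x of pellet5_c in the frame of scoop between -0.05 and 0.05 m and y of pellet5_c in the frame of scoop between -0.046 and 0.046 m and z of pellet5_c in the frame of scoop between 0.004 and 0.016 m))), for 0.1 s.
At the end, for the whole second after the job is handed in: Slabs flat in one stack in the corner, each within 3 mm of flush with both fences and 0.035 rad of square; pellets all inside the tray, below the rim; scoop flat on the blue mat (blade centre within 85 x 50 mm of the mat's, grip point over the mat); all at rest (x of slab1_c in the frame of stage_seat between -0.003 and 0.003 m and y of slab1_c in the frame of stage_seat between -0.003 and 0.003 m and z of slab1_c in the frame of stage_seat between 0 and 0.034 m and angle between the x axis of each of slab1_c, slab2_c, slab3_c and the x axis of stage_seat, either way round below 0.035 rad and angle between each of slab1_c, slab2_c, slab3_c's own z axis and vertical below 0.05 rad and x of slab2_c in the frame of stage_seat between -0.003 and 0.003 m and y of slab2_c in the frame of stage_seat between -0.003 and 0.003 m and z of slab2_c in the frame of stage_seat between 0 and 0.034 m and x of slab3_c in the frame of stage_seat between -0.003 and 0.003 m and y of slab3_c in the frame of stage_seat between -0.003 and 0.003 m and z of slab3_c in the frame of stage_seat between 0 and 0.034 m and x of pellet1_c in the frame of tray between -0.071 and 0.071 m and y of pellet1_c in the frame of tray between -0.071 and 0.071 m and z of each of pellet1_c, pellet2_c, pellet3_c, pellet4_c, pellet5_c in the frame of tray below 0.036 m and x of pellet2_c in the frame of tray between -0.071 and 0.071 m and y of pellet2_c in the frame of tray between -0.071 and 0.071 m and x of pellet3_c in the frame of tray between -0.071 and 0.071 m and y of pellet3_c in the frame of tray between -0.071 and 0.071 m and x of pellet4_c in the frame of tray between -0.071 and 0.071 m and y of pellet4_c in the frame of tray between -0.071 and 0.071 m and x of pellet5_c in the frame of tray between -0.071 and 0.071 m and y of pellet5_c in the frame of tray between -0.071 and 0.071 m and x of scoop in the frame of mat between -0.085 and 0.085 m and y of scoop in the frame of mat between -0.05 and 0.05 m and z of scoop in the frame of mat below 0.01 m and x of scoop_grip in the frame of mat between -0.13 and 0.13 m and y of scoop_grip in the frame of mat between -0.065 and 0.065 m and angle between scoop's own z axis and vertical below 0.1 rad and linear speed of each of scoop, slab1, slab2, slab3, pellet1, pellet2, pellet3, pellet4, pellet5 below 0.02 m/s); the robot touches nothing.
It fails at once if the manifold is pushed more than 30 mm or tipped over (distance of manifold from where it was at the start of the episode above 0.03 m or angle between manifold's own z axis and vertical above 0.5 rad).
It fails at once if the lens is pushed more than 30 mm or tipped over (distance of lens from where it was at the start of the episode above 0.03 m or angle between lens's own z axis and vertical above 0.5 rad).
It fails at once if the bottle is pushed more than 30 mm or tipped over (distance of bottle from where it was at the start of the episode above 0.03 m or angle between bottle's own z axis and vertical above 0.5 rad).
Of slab1, slab2, slab3 only 2 to 3 are there at a start; the rules pass over those that are not, and their reading is None.
Of pellet1, pellet2, pellet3, pellet4, pellet5 only 3 to 5 are there at a start; the rules pass over those that are not, and their reading is None.
At some moment in a run one of slab1, slab2, slab3 may be knocked a few centimetres aside while the robot is not near it.
It also fails if it takes over 210 s, if anything falls off the work surface, if the arm or the gripper's body presses on something with over 40 N, if the wrist force passes 120 N, or if a joint passes its speed limit or range.

ROBOT

A 7-joint arm with a two-finger parallel gripper is mounted at the origin on the work surface. World frame = base frame: x ahead of the robot, y to its left, z up, the work surface at z = 0. Lengths are in m, angles in rad, forces in N, time in s.
With the tool pointing down it reaches from about 0.4 to 0.85 m from the base axis. Payload 10.4 kg.
Tool frame: the origin (TCP) lies midway between the tips of the shut fingers; the grasp point (between the pads) lies 19 mm behind it; x points along the fingers, z is the direction in which the jaws open and shut, and the axes are right-handed (so a half turn about x gives the same grasp; the last joint's range is limited). The gripper opens to 85 mm and grips with 20 to 120 N. Pads are 22 mm wide; open, the fingers measure 114 mm over their backs; the gripper's body (76 mm by 85 mm) begins 54 mm behind the grasp point. The pads swing forward as they close: fully open they stand 13 mm farther back than shut.
Start: joints at [1.242, 0.332, -0.065, 1.46, 0.022, 1.35, -0.088], TCP at [0.188, -0.596, 0.231] pointing down, gripper open.
Joint ranges: [-2.6, 2.6], [-0.5, 2.12], [-1.47, 1.34], [0.16, 2.42], [-1.27, 4.41], [0.06, 2.06], [-2.6, 2.6]. Speed limits (rad/s): [2.22, 2.22, 2.79, 2.79, 3.14, 3.14, 3.14].

INTERFACE

Orientations are given as a unit quaternion [x, y, z, w].
In Python, from rig import env gives the robot as it stands. The module is installed in compiled form; this text tells all that it offers.
- The arm moves only by the shell command python3 -m handwheel 'ROWS'. ROWS is JSON, a list of rows, each a list of 3 entries, a list of its own where there are three numbers: the shift along the tool's x, y, z in cm, then the turn, a rotation vector about the tool's x, y, z in rad, then the opening, from 0 (shut) to 1 (fully open). A call has exactly 10 rows; each row is the pose to reach, as a shift and turn from the pose commanded when the call began, along the tool's axes at that moment; what a row does not reach only later rows make up. A row lasts 1/12 s, in which the tool goes at most 41.7 mm and 7.16 degrees, less where a joint would pass 70% of its speed; a pose out of reach is approached as far as the arm can. A call with a gripper value outside its range is refused whole. The fingers move at their own pace and stop on an object; the grip force is fixed at half the most. Time passes only in rows, so rows that repeat a pose let the fingers close, or fill a call up. It gives the time, the measured TCP pose, the force and the opening at its end, in the units of the state.
- env.sense(): the state, without advancing time (a new reading comes with each control period).
- env.grab_frame(name): name is "scene" or "top" or "wrist"; returns (picture, depth): 384x512x3 uint8, blue, green, red; 384x512 float32, m along the optical axis (not along the pixel's ray), 0 where there is no reading.
- env.calibration(name): a dict with "fx", "fy", "cx", "cy" (pixels), "k1" (the pictures are not rectified: a ray, as slopes to the right and down, at radius r is drawn at 1 + k1 r^2 times it, then the intrinsics apply), "world_from_camera" (4x4, takes a point from camera to world coordinates). Camera axes: x right, y up, looking along -z (the intrinsics and any distortion apply to the point x, -y, -z); pixel columns grow to the right and rows downward; lengths in m; the calibration is good to about 2 mm. A picture is of the moment at which its call begins: read the wrist's pose just before it. calibration takes no time and is no camera call; for the wrist camera it gives the pose at the moment of the call.
- env.job_done(): hands the job in, once; it reports no verdict.
The state is a dict: "clock": time; "joints": joint angles; "dq": joint speeds; "effort": joint torques, N m; "eef_pos": TCP position; "ee_rot": TCP orientation; "ft_force": force on the tool from outside, world axes, zero at the start; "torque": the same for the moment, N m; "width": opening from 0.0 (shut) to 1.0 (fully open).
Only numpy, scipy, OpenCV 4.12 (cv2) and the standard library are available. Lean on these libraries where they do the work, as an engineer would, in place of code of your own. Each camera call takes 0.05 s, during which the arm holds its last target. There are 200 camera calls.

## Working session

There is one attempt and no reset: what is moved stays moved. The work goes in short steps, Python scripts to look and compute and a shell command to move; the robot and the scene stay as the last step left them, time stands still between calls to the robot, and variables do not carry over. Pictures are saved under pics/ and viewed, about 12 in all and at most 16, crops included, and the job is handed in when it is done.

```bash
mkdir -p pics
cat > h.py <<'E'
import numpy as np, cv2
from rig import env
from scipy.spatial.transform import Rotation as R
def snap(n,f):
    p,d=env.grab_frame(n); cv2.imwrite(f'pics/{f}.png',p); np.savez(f'pics/{f}.npz',d=d,p=p,**{k:v for k,v in env.calibration(n).items()}); return p,d
def ray(c,u,v):
    q=np.array([(u-c['cx'])/c['fx'],(v-c['cy'])/c['fy']]); s=q.copy()
    for _ in range(20): s=q/(1+float(c['k1'])*(s@s))
    M=np.array(c['world_from_camera']); return M[:3,3],M[:3,:3]@np.array([s[0],-s[1],-1])
def atz(c,u,v,z):
    o,r=ray(c,u,v); return o+r*(z-o[2])/r[2]
def dep(c,u,v):
    o,r=ray(c,u,v); return o+r*c['d'][int(round(v)),int(round(u))]
def cloud(c):
    h,w=c['d'].shape; u,v=np.meshgrid(np.arange(w),np.arange(h))
    q=np.stack([(u-c['cx'])/c['fx'],(v-c['cy'])/c['fy']],-1); s=q.copy()
    for _ in range(20): s=q/(1+float(c['k1'])*(s**2).sum(-1,keepdims=True))
    M=np.array(c['world_from_camera']); r=np.stack([s[...,0],-s[...,1],-np.ones((h,w))],-1)
    return M[:3,3]+(r@M[:3,:3].T)*c['d'][...,None]
def load(f): return np.load(f'pics/{f}.npz')
def st():
    s=env.sense(); print(s['clock'],np.round(s['eef_pos'],4),np.round(s['ee_rot'],4),'F',np.round(s['ft_force'],1),'w',round(s['width'],3),'q',np.round(s['joints'],2)); print(np.round(R.from_quat(s['ee_rot']).as_matrix(),3)); return s
def rel(p,Rm=None,ref=None):
    """shift(cm) and rotvec from current (or ref) pose to world p, rotation matrix Rm"""
    s=env.sense(); p0,R0=(s['eef_pos'],R.from_quat(s['ee_rot'])) if ref is None else ref
    sh=R0.inv().apply(np.array(p)-p0)*100; rv=(R0.inv()*R.from_matrix(Rm)).as_rotvec() if Rm is not None else np.zeros(3)
    print('shift',np.round(sh,2),'turn',np.round(rv,3)); return sh,rv
E
python3 - <<'E'
from h import *
st(); a=snap('scene','s0')[0]; b=snap('top','t0')[0]
for n in('scene','top'): 
    c=env.calibration(n); print(n,c['fx'],c['k1'],np.round(c['world_from_camera'],2).tolist())
cv2.imwrite('pics/top_big.png',cv2.resize(b,(800,600)))
cv2.imwrite('pics/scene_big.png',cv2.resize(a,(800,600)))
E
```

```text
0.0 [ 0.1881 -0.5956  0.2305] [ 0.4183  0.5707 -0.4177  0.5699] F [-0.1  0.4  0.6] w 1.0 q [ 1.24  0.33 -0.06  1.46  0.02  1.35 -0.09]
[[-0.     0.954  0.301]
 [ 0.001  0.301 -0.954]
 [-1.     0.    -0.001]]
scene 383.81105428336195 -0.05453913547575129 [[-0.75, -0.56, 0.36, 0.99], [0.66, -0.63, 0.4, 0.48], [0.0, 0.54, 0.84, 1.2], [0.0, 0.0, 0.0, 1.0]]
top 420.8566672624256 -0.01223825712919157 [[0.0, 0.99, -0.16, 0.28], [-1.0, 0.01, 0.01, -0.03], [0.01, 0.16, 0.99, 1.43], [0.0, 0.0, 0.0, 1.0]]
```

View pics/top_big.png

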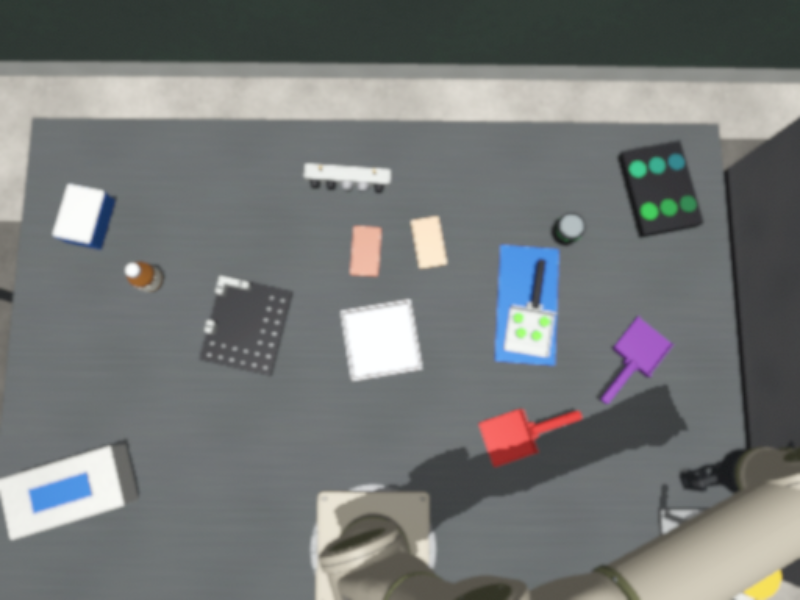

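View pics/scene_big.png

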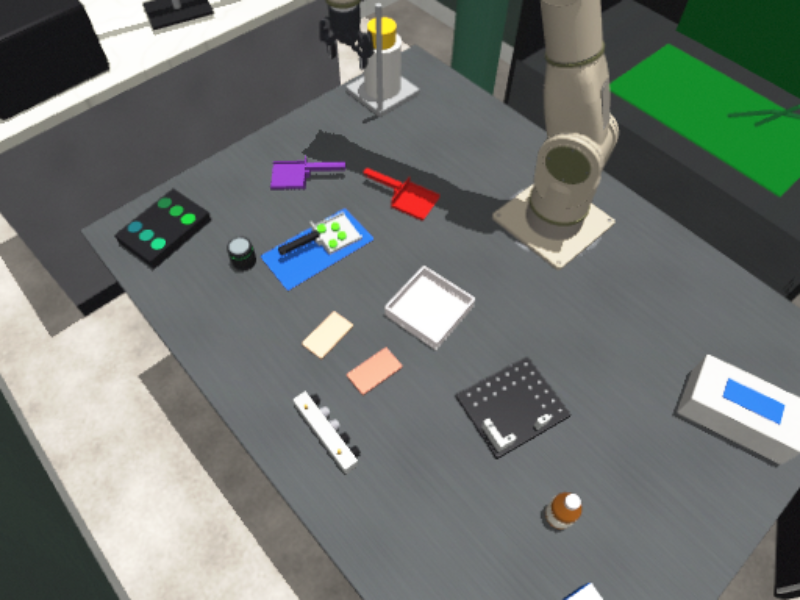

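Top view (800 px): salmon slab (366,250), peach slab (429,242), tray (380,340), stage (246,325) with fences at its far-left corner, mat (528,305), and the aluminium scoop with 4 pellets at (530,330). Candidates for the scoop are the aluminium one (530,330), red (508,437) and purple (642,346); I choose aluminium. The green-dotted black box at (660,190) is a decoy for the pellets. Only two flesh-coloured slabs are present.

Run:
```python
from h import *
for f in('t0','s0'):
    c=load(f); X=cloud(c); p=c['p'].astype(int); hsv=cv2.cvtColor(c['p'],cv2.COLOR_BGR2HSV)
    b,g,r=p[...,0],p[...,1],p[...,2]; H,S,V=hsv[...,0],hsv[...,1],hsv[...,2]
    work=(X[...,0]>0.2)&(X[...,0]<0.9)&(abs(X[...,1])<0.75)&(X[...,2]<0.15)
    M={'flesh':(H<20)&(S>40)&(V>150)&(r>180)&(S<170),'mat':(H>100)&(H<118)&(S>140),'green':(H>35)&(H<75)&(S>120),'white':(S<40)&(V>190),'black':(V<45),'amber':(H<18)&(S>170)&(r<200)}
    for k,m in M.items():
        m=(m&work).astype(np.uint8); n,l,s,ce=cv2.connectedComponentsWithStats(m)
        for i in range(1,n):
            if s[i,4]<40: continue
            pts=X[l==i]; z=np.median(pts[:,2]); 
            cs,_=cv2.findContours((l==i).astype(np.uint8),cv2.RETR_EXTERNAL,cv2.CHAIN_APPROX_NONE)
            w=np.array([atz(c,*q[0],z)[:2] for q in max(cs,key=len)],np.float32)
            rc=cv2.minAreaRect(w*1000)
            print(f,k,s[i,4],'px',np.round(ce[i]),'z%.4f'%z,'rect',np.round(rc[0],1),np.round(rc[1],1),'ang%.1f'%rc[2])
c=load('t0')
cv2.imwrite('pics/tc.png',np.vstack([cv2.resize(c['p'][150:245,305:365],(380,600),interpolation=2)[:600]]) )
a=cv2.resize(c['p'][150:245,310:365],None,fx=6,fy=6,interpolation=2); b=cv2.resize(c['p'][165:260,120:195],None,fx=6,fy=6,interpolation=2)
cv2.imwrite('pics/tc.png',np.hstack([a,b]))
```

```text
t0 flesh 545 px [274. 154.] z0.0087 rect [ 654.  -117.6] [113.6  63.4] ang9.7
t0 flesh 564 px [234. 160.] z0.0086 rect [632.3  22.8] [ 62.4 112.1] ang86.9
t0 flesh 585 px [323. 275.] z0.0027 rect [ 242.5 -285.5] [ 69.2 112.5] ang19.4
t0 flesh 43 px [352. 274.] z0.0410 rect [ 249.8 -372.7] [ 9.7 93.2] ang22.3
t0 mat 202 px [ 65. 142.] z0.0306 rect [689.  599.5] [ 23.3 117.5] ang76.3
t0 mat 1520 px [335. 185.] z0.0022 rect [ 515.8 -334.7] [127.6 258.1] ang85.8
t0 green 84 px [440. 130.] z0.0347 rect [ 738.2 -692.8] [34.1 34.1] ang42.3
t0 green 216 px [421. 134.] z0.0342 rect [ 725.6 -627.1] [40.9 86.3] ang10.2
t0 white 509 px [223. 111.] z0.0328 rect [796.3  65.1] [189.9  46.6] ang86.2
t0 white 849 px [ 50. 136.] z0.0618 rect [698.9 640.3] [ 84.4 119.1] ang78.7
t0 white 80 px [366. 144.] z0.0628 rect [ 677.  -423.1] [30.5 31.9] ang87.8
t0 white 60 px [ 84. 172.] z0.1091 rect [564.6 497.6] [22.9 26. ] ang0.3
t0 white 76 px [148. 180.] z0.0470 rect [553.6 304.6] [63.6 17.8] ang86.5
t0 white 2021 px [244. 217.] z0.0040 rect [434.7 -13. ] [153.2 154.5] ang10.0
t0 white 634 px [338. 212.] z
[... 877 characters left out ...]
  54.6] ang9.8
s0 white 585 px [208. 274.] z0.0323 rect [797.3  66.2] [188.2  46.8] ang86.6
s0 white 107 px [318. 277.] z0.0459 rect [548.3 306.3] [65.4 35.5] ang89.6
s0 white 75 px [366. 320.] z0.1076 rect [566.6 497.4] [24.2 25.7] ang88.8
s0 white 126 px [375. 380.] z0.0604 rect [654.3 614.1] [25.5 57.8] ang47.5
s0 black 345 px [108. 155.] z0.0204 rect [ 802.1 -584.5] [131.3 237.6] ang67.5
s0 black 44 px [193. 155.] z0.0410 rect [ 553.  -341.3] [ 8.6 89.7] ang82.0
s0 black 135 px [156. 167.] z0.0305 rect [ 686.6 -403.3] [61.8 58. ] ang70.3
s0 amber 166 px [255. 123.] z0.0162 rect [ 244.7 -323.5] [217.5  90.2] ang81.4
s0 amber 180 px [361. 326.] z0.0750 rect [576.2 498.4] [46.6 50.3] ang3.0
```

View pics/tc.png

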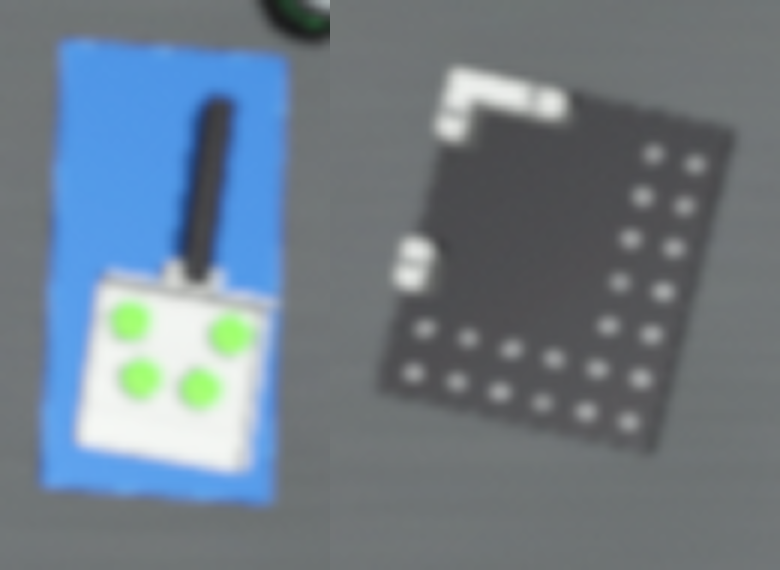

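Run:
```python
from h import *
c=load('t0')
P=[atz(c,u,v,.012)[:2] for u,v in((128.3,230.5),(173.8,240.8),(187.7,186.3))]
FL,FR,BR=P; print(np.round(P,4),np.linalg.norm(FL-FR),np.linalg.norm(BR-FR),'cent',(FL+BR)/2,'ang x',np.degrees(np.arctan2(*(BR-FR)[::-1])),'ang y',np.degrees(np.arctan2(*(FL-FR)[::-1])))
a=atz(c,346.3,166.7,.047)[:2];b=atz(c,342.8,196.3,.047)[:2];print('handle',a,b,np.degrees(np.arctan2(*(a-b)[::-1])))
th=np.radians(-3.5); x=np.array([0,0,-1.]);y=np.array([np.cos(th),np.sin(th),0]);rel([.632,.023,.22],np.c_[x,y,np.cross(x,y)])
```

```text
[[0.387  0.3738]
 [0.3534 0.2199]
 [0.5391 0.1787]] 0.15754096158644795 0.19019619413551214 cent [0.4630695 0.2762435] ang x -12.490557737716731 ang y 77.66564332872858
handle [ 0.60324938 -0.35930597] [ 0.50194396 -0.34427708] -8.438415147535434
shift [  1.12  60.96 -45.63] turn [ 0.367 -0.001  0.   ]
```

```bash
python3 -m handwheel '[[[0,6,-4.5],[0.04,0,0],1],[[0.2,12,-9],[0.08,0,0],1],[[0.3,18,-13],[0.12,0,0],1],[[0.4,24,-18],[0.16,0,0],1],[[0.5,30,-22],[0.2,0,0],1],[[0.6,36,-27],[0.24,0,0],1],[[0.7,42,-31],[0.28,0,0],1],[[0.8,48,-36],[0.32,0,0],1],[[1,55,-41],[0.36,0,0],1],[[1.1,61,-45.6],[0.367,0,0],1]]'
python3 - <<'E'
from h import *
st();th=np.radians(-3.5); x=np.array([0,0,-1.]);y=np.array([np.cos(th),np.sin(th),0]);rel([.632,.023,.22],np.c_[x,y,np.cross(x,y)])
E
```

```text
clock: 0.93
eef_pos: [0.4326, -0.2563, 0.2255]
ee_rot: [-0.516, -0.484, 0.516, -0.484]
ft_force: [0.9, -1.1, 0.1]
width: 1.002
0.9333 [ 0.4326 -0.2563  0.2255] [-0.5156 -0.4838  0.5158 -0.4838] F [ 0.9 -1.1  0.1] w 1.002 q [ 0.78  0.09 -0.35  1.77  0.03  1.29 -1.22]
[[-0.     0.998 -0.064]
 [-0.    -0.064 -0.998]
 [-1.    -0.     0.   ]]
shift [  0.54  18.12 -29.14] turn [-0.003  0.     0.   ]
```

```bash
python3 -m handwheel '[[[0.1,2,-3],[0,0,0],1],[[0.2,4.5,-7],[0,0,0],1],[[0.3,7,-11],[0,0,0],1],[[0.4,9.3,-15],[0,0,0],1],[[0.5,11.5,-18.5],[0,0,0],1],[[0.5,14,-22.5],[0,0,0],1],[[0.5,16,-26],[0,0,0],1],[[0.5,18.1,-29.1],[0,0,0],1],[[0.5,18.1,-29.1],[0,0,0],1],[[0.5,18.1,-29.1],[0,0,0],1]]'
python3 - <<'E'
from h import *
st(); p=snap('wrist','w0')[0]; c=env.calibration('wrist'); print(np.round(c['world_from_camera'],3),c['fx'])
E
```

```text
clock: 1.77
eef_pos: [0.6312, 0.0267, 0.2196]
ee_rot: [0.514, 0.487, -0.513, 0.485]
ft_force: [-0.6, 0.1, -0.4]
width: 1.005
1.7667 [0.6312 0.0267 0.2196] [ 0.5139  0.4871 -0.5131  0.4851] F [-0.6  0.1 -0.4] w 1.005 q [ 0.3   0.41 -0.55  1.43  0.21  1.36 -1.88]
[[-0.001  0.998 -0.055]
 [ 0.003 -0.055 -0.998]
 [-1.    -0.001 -0.003]]
[[-0.058  0.943  0.327  0.715]
 [-0.998 -0.054 -0.02   0.019]
 [-0.001 -0.327  0.945  0.363]
 [ 0.     0.     0.     1.   ]] 310.68933580713076
```

View pics/w0.png

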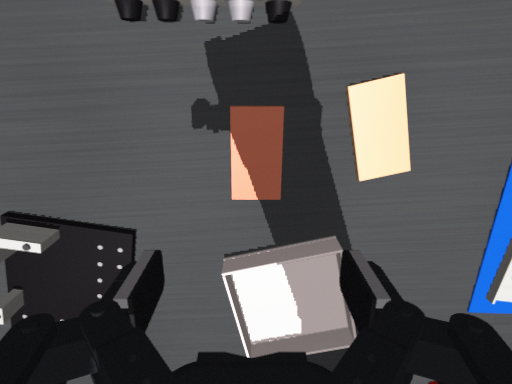

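The wrist view shows the salmon slab (257,153), the peach slab (379,128), the tray at (290,300) and the stage fences at the left, with nothing moved.

Run:
```python
from h import *
c=load('w0')
for n,z,q in(('sal',.01,((231,106),(284,107),(281,200),(231,199))),('pea',.01,((347,87),(404,73),(411,170),(360,181)))):
    w=np.array([atz(c,u,v,z)[:2] for u,v in q]); x=w[0]+w[1]-w[2]-w[3]
    cu=np.mean(q,0); print(n,'c',w.mean(0),'ang',np.degrees(np.arctan2(x[1],x[0])),'L',np.linalg.norm(w[0]-w[3]),'W',np.linalg.norm(w[0]-w[1]),'z',dep(c,*cu)[2])
s=env.sense();print(s['eef_pos'])
# compare: bench z
print('bench',dep(c,200,160),dep(c,320,60), 'tray rim',[np.round(dep(c,u,v),4) for u,v in((225,262),(338,240))])
th=np.radians(-3.5); x=np.array([0,0,-1.]);y=np.array([np.cos(th),np.sin(th),0]);rel([.632,.023,.06],np.c_[x,y,np.cross(x,y)])
```

```text
sal c [0.63242856 0.01851813] ang -3.9045495130520105 L 0.10966543467759507 W 0.05835114208862988 z 0.010954968896287998
pea c [ 0.65309675 -0.12193434] ang 10.371091905435666 L 0.10943731039150043 W 0.06020336933896102 z 0.010393206153765822
[0.63053363 0.02366907 0.21963792]
bench [0.62869232 0.08637331 0.0015213 ] [ 0.73077091 -0.05474371  0.00158469] tray rim [array([0.4945, 0.067 , 0.0132]), array([ 0.5118, -0.0814,  0.0015])]
shift [15.96  0.17  0.08] turn [ 0.004 -0.001  0.002]
```

```bash
sed -i "s/p,d=env.grab_frame(n); /k0=env.calibration(n); p,d=env.grab_frame(n); /; s/env.calibration(n).items()/k0.items()/" h.py
python3 -m handwheel '[[[3,0.1,0.1],[0.01,0,0],1],[[6,0.1,0.1],[0.01,0,0],1],[[9,0.1,0.1],[0.01,0,0],1],[[12,0.1,0.1],[0.01,0,0],1],[[15,0.1,0.1],[0.01,0,0],1],[[18,0.1,0.1],[0.01,0,0],1],[[20,0.1,0.1],[0.01,0,0],1],[[21,0.1,0.1],[0.01,0,0],1],[[21.4,0.1,0.1],[0.01,0,0],1],[[21.4,0.1,0.1],[0.01,0,0],1]]'
python3 -m handwheel '[[[0.3,0,0],[0,0,0],0.9],[[0.5,0,0],[0,0,0],0.85],[[0.7,0,0],[0,0,0],0.8],[[0.7,0,0],[0,0,0],0.8],[[0.7,0,0],[0,0,0],0.8],[[0.7,0,0],[0,0,0],0.8],[[0.7,0,0],[0,0,0],0.8],[[0.7,0,0],[0,0,0],0.8],[[0.7,0,0],[0,0,0],0.8],[[0.7,0,0],[0,0,0],0.8]]'
python3 - <<'E'
from h import *
st(); p=snap('wrist','w1')[0]; cv2.imwrite('pics/w1c.png',p[100:384])
E
```

```text
clock: 2.65
eef_pos: [0.6311, 0.0192, 0.0066]
ee_rot: [-0.517, -0.482, 0.518, -0.482]
ft_force: [-0.1, -0.7, -0.2]
width: 1.0
clock: 3.48
eef_pos: [0.6314, 0.0201, -0.0004]
ee_rot: [-0.517, -0.482, 0.517, -0.482]
ft_force: [0.1, 0.3, 0.1]
width: 0.799
3.4833 [ 6.314e-01  2.010e-02 -4.000e-04] [-0.5175 -0.4819  0.5175 -0.4819] F [0.1 0.3 0.1] w 0.799 q [ 0.27  0.62 -0.49  1.63  0.33  0.97 -1.97]
[[ 0.     0.997 -0.071]
 [-0.    -0.071 -0.997]
 [-1.     0.     0.   ]]
```

View pics/w1c.png

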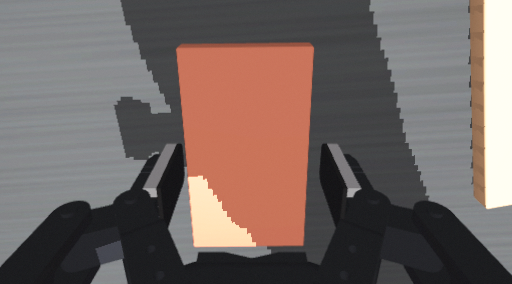

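```bash
python3 -m handwheel '[[[0.2,0,-0.2],[0,0,0],0.8],[[0.3,0,-0.2],[0,0,0],0.8],[[0.3,0,-0.2],[0,0,0],0.7],[[0.3,0,-0.2],[0,0,0],0.6],[[0.3,0,-0.2],[0,0,0],0.5],[[0.3,0,-0.2],[0,0,0],0.5],[[0.3,0,-0.2],[0,0,0],0.5],[[0.3,0,-0.2],[0,0,0],0.5],[[0.3,0,-0.2],[0,0,0],0.5],[[0.3,0,-0.2],[0,0,0],0.5]]'
python3 -m handwheel '[[[-0.5,0,0],[0,0,0],0.5],[[-1,0,0],[0,0,0],0.5],[[-2,0,0],[0,0,0],0.5],[[-4,0,0],[0,0,0],0.5],[[-6,0,0],[0,0,0],0.5],[[-8,0,0],[0,0,0],0.5],[[-10,0,0],[0,0,0],0.5],[[-12,0,0],[0,0,0],0.5],[[-12,0,0],[0,0,0],0.5],[[-12,0,0],[0,0,0],0.5]]'
python3 - <<'E'
from h import *
st(); p=snap('wrist','w2')[0]; cv2.imwrite('pics/w2c.png',p)
th=np.radians(-12.4);x=np.array([0,0,-1.]);y=np.array([np.cos(th),np.sin(th),0])
ex=y;ey=np.array([-y[1],y[0],0]);C=np.array([.463,.276,0]);seat=C+.02*ex+.03*ey;print('seat',seat)
rel(seat+[0,0,.12],np.c_[x,y,np.cross(x,y)])
E
```

```text
clock: 4.37
eef_pos: [0.6316, 0.0223, -0.0032]
ee_rot: [0.518, 0.482, -0.517, 0.482]
ft_force: [-1.1, 1.5, 4.2]
width: 0.681
clock: 5.2
eef_pos: [0.6323, 0.022, 0.1184]
ee_rot: [0.518, 0.481, -0.517, 0.483]
ft_force: [0.3, -0.3, -1.4]
width: 0.68
5.2 [0.6323 0.022  0.1184] [ 0.5182  0.4811 -0.5169  0.4826] F [ 0.3 -0.3 -1.4] w 0.68 q [ 0.29  0.48 -0.53  1.55  0.26  1.17 -1.93]
[[ 0.003  0.997 -0.071]
 [-0.    -0.071 -0.997]
 [-1.     0.003  0.   ]]
seat [0.48897551 0.30100546 0.        ]
shift [ -0.32 -16.2  -26.82] turn [ 0.145  0.    -0.001]
```

View pics/w2c.png

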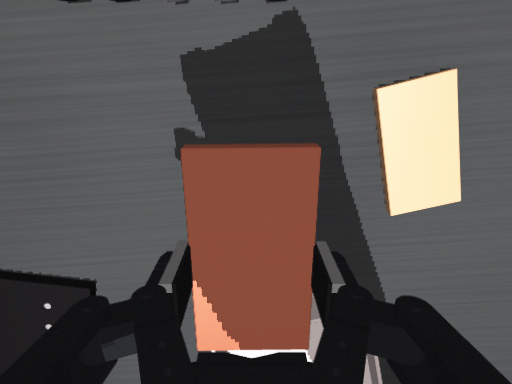

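```bash
python3 -m handwheel '[[[-1,-2,-2.5],[0.02,0,0],0.5],[[-2,-4.5,-5.5],[0.04,0,0],0.5],[[-3.5,-7.5,-8.5],[0.06,0,0],0.5],[[-5,-10.5,-11.5],[0.08,0,0],0.5],[[-6,-13.5,-14.5],[0.1,0,0],0.5],[[-7,-16.5,-17.5],[0.12,0,0],0.5],[[-8,-19,-20.5],[0.145,0,0],0.5],[[-8,-21.5,-23.5],[0.145,0,0],0.5],[[-8,-23,-26],[0.145,0,0],0.5],[[-8,-23,-26],[0.145,0,0],0.5]]'
python3 -m handwheel '[[[0,0,0],[0,0,0],0.5],[[0,0,0],[0,0,0],0.5],[[0,0,0],[0,0,0],0.5],[[0,0,0],[0,0,0],0.5],[[0,0,0],[0,0,0],0.5],[[0,0,0],[0,0,0],0.5],[[0,0,0],[0,0,0],0.5],[[0,0,0],[0,0,0],0.5],[[0,0,0],[0,0,0],0.5],[[0,0,0],[0,0,0],0.5]]'
python3 - <<'E'
from h import *
st(); p=snap('wrist','w3')[0]; cv2.imwrite('pics/w3c.png',cv2.resize(p[:290],(800,453)))
E
```

```text
clock: 6.08
eef_pos: [0.4153, 0.3043, 0.1966]
ee_rot: [0.549, 0.447, -0.549, 0.445]
ft_force: [-0.6, 0.5, -0.4]
width: 0.678
clock: 6.92
eef_pos: [0.4206, 0.2978, 0.1966]
ee_rot: [0.551, 0.443, -0.551, 0.443]
ft_force: [0.3, -0.6, -0.7]
width: 0.684
6.9167 [0.4206 0.2978 0.1966] [ 0.551   0.4431 -0.551   0.4432] F [ 0.3 -0.6 -0.7] w 0.684 q [-0.04  0.18 -0.72  1.76  0.13  1.24 -2.59]
[[ 0.     0.977 -0.215]
 [-0.    -0.215 -0.977]
 [-1.     0.     0.   ]]
```

View pics/w3c.png

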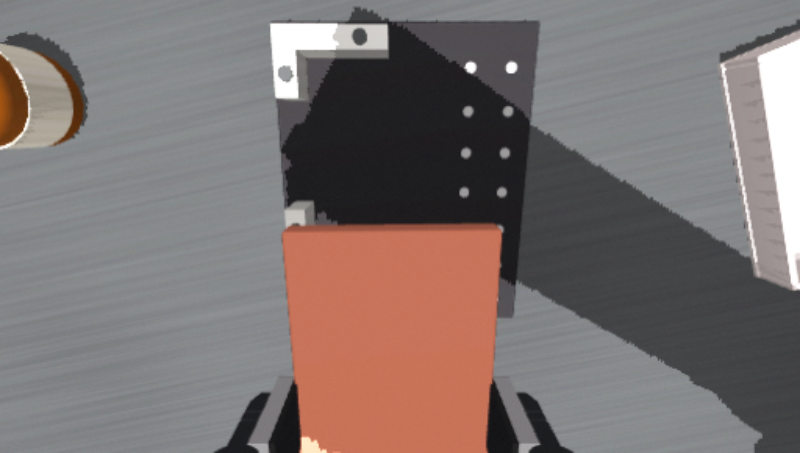

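Run:
```python
from h import *
c=load('w3'); p=c['p'][5:155,165:355]; cv2.imwrite('pics/w3f.png',cv2.resize(p,None,fx=4,fy=4,interpolation=cv2.INTER_NEAREST))
```

```text
(no output)
```

View pics/w3f.png

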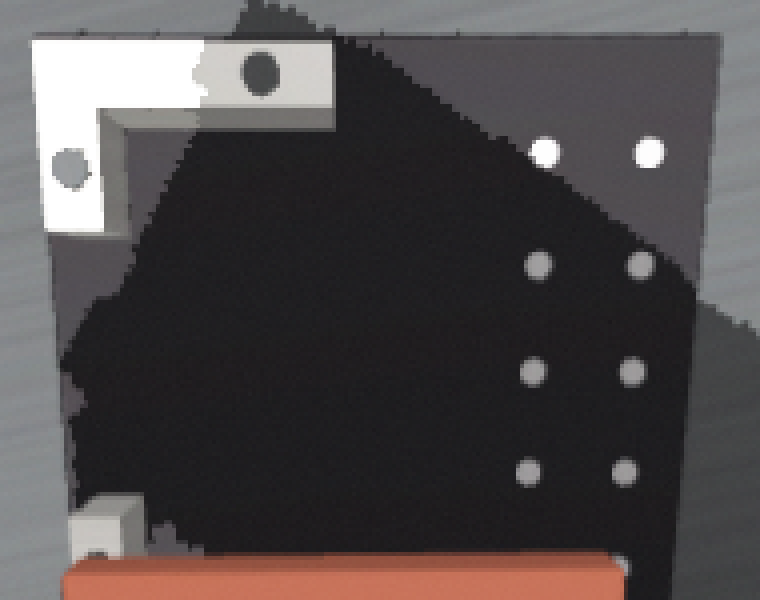

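```bash
cat >> h.py <<'E'
def fit(S,W):
    S=np.array(S,float);W=np.array(W,float); a=S-S.mean(0); b=W-W.mean(0)
    t=np.arctan2((a[:,0]*b[:,1]-a[:,1]*b[:,0]).sum(),(a*b).sum()); Rm=np.array([[np.cos(t),-np.sin(t)],[np.sin(t),np.cos(t)]])
    o=W.mean(0)-Rm@S.mean(0); return t,Rm,o,(W-(S@Rm.T+o))*1000
E
python3 - <<'E'
from h import *
c=load('w3')
D=[((334,107),(75,10),48),((98,107),(75,60),48),((104,231),(51,60),48),((33,40),(87,72),48),((121,515),(-11,60),48),((334,41),(87,10),48),((335,130),(75,10),12),((128,130),(75,60),12),((129,237),(51,60),12),((721,36),(95,-80),12)]
W=[atz(c,165+a[0]/4,5+a[1]/4,z/1000)[:2] for a,s,z in D]
t,Rm,o,e=fit([np.array(s)/1000 for a,s,z in D],W); print('stage',o,np.degrees(t)); print(np.round(e,1).tolist()); print('seat',Rm@[.02,.03]+o)
s=env.sense(); Rt=R.from_quat(s['ee_rot']).as_matrix(); zt=s['eef_pos'][2]+.013
# slab in hand, 800-scale pixels of top far corners + finger
c2=load('w2')
w=np.array([atz(c2,u,v,.1184+.013)[:2] for u,v in((183,147),(320,146),(308,351),(197,351))]);x=w[0]+w[1]-w[2]-w[3]
print('held slab (w2): centre',w.mean(0),'ang',np.degrees(np.arctan2(x[1],x[0])),np.linalg.norm(w[0]-w[3]),np.linalg.norm(w[0]-w[1]))
w=np.array([atz(c,u/1.5625,v/1.5625,zt)[:2] for u,v in((284,228),(500,227))]);m=w.mean(0)
print('far edge mid rel tool', (m-s['eef_pos'][:2])@Rt[:2,1], (m-s['eef_pos'][:2])@Rt[:2,2],np.linalg.norm(w[0]-w[1]))
E
```

```text
stage [0.46583118 0.28125156] -12.618954748865503
[[0.1, -0.1], [-0.2, -0.2], [-0.3, 0.1], [0.2, 0.3], [0.1, -0.2], [0.3, -0.1], [0.0, 0.1], [-0.4, -0.6], [0.3, 0.4], [-0.2, 0.3]]
seat [0.49190205 0.30615757]
held slab (w2): centre [0.63431826 0.02234118] ang -3.832762823966109 0.11102910010967455 0.05816395836571684
far edge mid rel tool 0.05804592162356446 -0.0009195937500127201 0.05857671281138481
```

```bash
cat >> h.py <<'E'
T=np.radians(-12.62); EX=np.array([np.cos(T),np.sin(T),0]); EY=np.array([-EX[1],EX[0],0]); SEAT=np.array([.4919,.3062,0])
def down(yaw):
    x=np.array([0,0,-1.]);y=np.array([np.cos(yaw),np.sin(yaw),0]); return np.c_[x,y,np.cross(x,y)]
E
python3 - <<'E'
from h import *
rel(SEAT-.0075*EX-.005*EY+[0,0,.08],down(T))
E
```

```text
shift [11.66  6.03 -1.85] turn [ 0.004  0.    -0.   ]
```

```bash
python3 -m handwheel '[[[0,2,-0.7],[0,0,0],0.5],[[1,4,-1.4],[0,0,0],0.5],[[3,6,-1.9],[0,0,0],0.5],[[5,6,-1.9],[0.004,0,0],0.5],[[7,6,-1.9],[0.004,0,0],0.5],[[9,6,-1.9],[0.004,0,0],0.5],[[10.5,6,-1.9],[0.004,0,0],0.5],[[11.6,6,-1.9],[0.004,0,0],0.5],[[11.6,6,-1.9],[0.004,0,0],0.5],[[11.6,6,-1.9],[0.004,0,0],0.5]]'
python3 - <<'E'
from h import *
st();rel(SEAT-.0075*EX-.005*EY+[0,0,.0105],down(T))
E
```

```text
clock: 7.8
eef_pos: [0.4832, 0.3036, 0.0807]
ee_rot: [-0.552, -0.442, 0.552, -0.442]
ft_force: [-0.2, 0.2, -0.0]
width: 0.678
7.8 [0.4832 0.3036 0.0807] [-0.5517 -0.4421  0.552  -0.4421] F [-0.2  0.2 -0. ] w 0.678 q [-0.22  0.39 -0.51  1.75  0.22  1.05 -2.59]
[[-0.     0.976 -0.218]
 [-0.    -0.218 -0.976]
 [-1.    -0.     0.   ]]
shift [7.02 0.05 0.05] turn [0. 0. 0.]
```

```bash
python3 -m handwheel '[[[1,0,0],[0,0,0],0.5],[[2,0,0],[0,0,0],0.5],[[3,0,0],[0,0,0],0.5],[[4,0,0],[0,0,0],0.5],[[5,0,0],[0,0,0],0.5],[[6,0,0],[0,0,0],0.5],[[6.5,0,0],[0,0,0],0.5],[[7,0,0],[0,0,0],0.5],[[7,0,0],[0,0,0],0.5],[[7,0,0],[0,0,0],0.5]]'
python3 - <<'E'
from h import *
st();rel(SEAT-.0025*EX+[0,0,.0095],down(T))
E
```

```text
clock: 8.63
eef_pos: [0.4832, 0.3036, 0.0106]
ee_rot: [-0.552, -0.442, 0.552, -0.442]
ft_force: [0.7, 0.1, -0.1]
width: 0.679
8.6333 [0.4832 0.3036 0.0106] [-0.5518 -0.4421  0.5519 -0.4421] F [ 0.7  0.1 -0.1] w 0.679 q [-0.32  0.47 -0.39  1.8   0.22  0.91 -2.6 ]
[[-0.     0.976 -0.218]
 [-0.    -0.218 -0.976]
 [-1.    -0.     0.   ]]
shift [ 0.11  0.54 -0.44] turn [0. 0. 0.]
```

```bash
python3 -m handwheel '[[[0,0.1,0],[0,0,0],0.5],[[0,0.2,0],[0,0,0],0.5],[[0,0.3,0],[0,0,0],0.5],[[0,0.35,0],[0,0,0],0.5],[[0,0.4,0],[0,0,0],0.5],[[0,0.45,0],[0,0,0],0.5],[[0,0.5,0],[0,0,0],0.5],[[0,0.55,0],[0,0,0],0.5],[[0,0.6,0],[0,0,0],0.5],[[0,0.6,0],[0,0,0],0.5]]'
python3 -m handwheel '[[[0,0,-0.1],[0,0,0],0.5],[[0,0,-0.2],[0,0,0],0.5],[[0,0,-0.25],[0,0,0],0.5],[[0,0,-0.3],[0,0,0],0.5],[[0,0,-0.35],[0,0,0],0.5],[[0,0,-0.4],[0,0,0],0.5],[[0,0,-0.42],[0,0,0],0.5],[[0,0,-0.45],[0,0,0],0.5],[[0,0,-0.47],[0,0,0],0.5],[[0,0,-0.47],[0,0,0],0.5]]'
```

```text
clock: 9.47
eef_pos: [0.4887, 0.3023, 0.0105]
ee_rot: [-0.552, -0.442, 0.552, -0.442]
ft_force: [-1.7, 0.4, 0.2]
width: 0.684
clock: 10.3
eef_pos: [0.4896, 0.3062, 0.0103]
ee_rot: [-0.551, -0.442, 0.553, -0.442]
ft_force: [-5.5, -2.6, -0.6]
width: 0.68
```

```bash
python3 -m handwheel '[[[0,0.05,0],[0,0,0],0.5],[[0,0.1,-0.05],[0,0,0],0.5],[[0,0.1,-0.1],[0,0,0],0.5],[[0,0.1,-0.15],[0,0,0],0.5],[[0,0.1,-0.15],[0,0,0],0.5],[[0.05,0.1,-0.15],[0,0,0],0.5],[[0.1,0.1,-0.15],[0,0,0],0.5],[[0.1,0.1,-0.15],[0,0,0],0.5],[[0.1,0.1,-0.15],[0,0,0],0.5],[[0.1,0.1,-0.15],[0,0,0],0.5]]'
python3 -m handwheel '[[[0,0,0],[0,0,0],0.7],[[0,0,0],[0,0,0],0.75],[[0,0,0],[0,0,0],0.8],[[0,0,0],[0,0,0],0.85],[[0,0,0],[0,0,0],0.9],[[0,0,0],[0,0,0],0.9],[[0,0,0.1],[0,0,0],0.9],[[-1,0,0.1],[0,0,0],0.9],[[-3,0,0.1],[0,0,0],0.9],[[-6,0,0.1],[0,0,0],0.9]]'
python3 -m handwheel '[[[-3,-1,0],[0,0,0],1],[[-6,-3,0],[0,0,0],1],[[-9,-5,0],[0,0,0],1],[[-12,-7,0],[0,0,0],1],[[-13,-8,0],[0,0,0],1],[[-13,-8,0],[0,0,0],1],[[-13,-8,0],[0,0,0],1],[[-13,-8,0],[0,0,0],1],[[-13,-8,0],[0,0,0],1],[[-13,-8,0],[0,0,0],1]]'
python3 - <<'E'
from h import *
st(); p=snap('wrist','w4')[0]; cv2.imwrite('pics/w4f.png',cv2.resize(p[0:200,110:376],(798,600),interpolation=cv2.INTER_NEAREST))
E
```

```text
clock: 11.13
eef_pos: [0.4897, 0.3064, 0.0094]
ee_rot: [-0.55, -0.442, 0.554, -0.442]
ft_force: [-14.5, -9.3, 9.2]
width: 0.681
clock: 11.97
eef_pos: [0.4899, 0.3061, 0.0687]
ee_rot: [-0.55, -0.442, 0.553, -0.442]
ft_force: [0.1, -0.1, 0.4]
width: 0.899
clock: 12.8
eef_pos: [0.4134, 0.3237, 0.1983]
ee_rot: [-0.551, -0.442, 0.553, -0.442]
ft_force: [-1.1, 0.5, 0.1]
width: 0.997
12.8 [0.4134 0.3237 0.1983] [-0.5514 -0.4418  0.5529 -0.4417] F [-1.1  0.5  0.1] w 0.997 q [-0.42  0.16 -0.36  1.75  0.06  1.24 -2.59]
[[-0.002  0.976 -0.22 ]
 [-0.001 -0.22  -0.976]
 [-1.    -0.001  0.002]]
```

View pics/w4f.png

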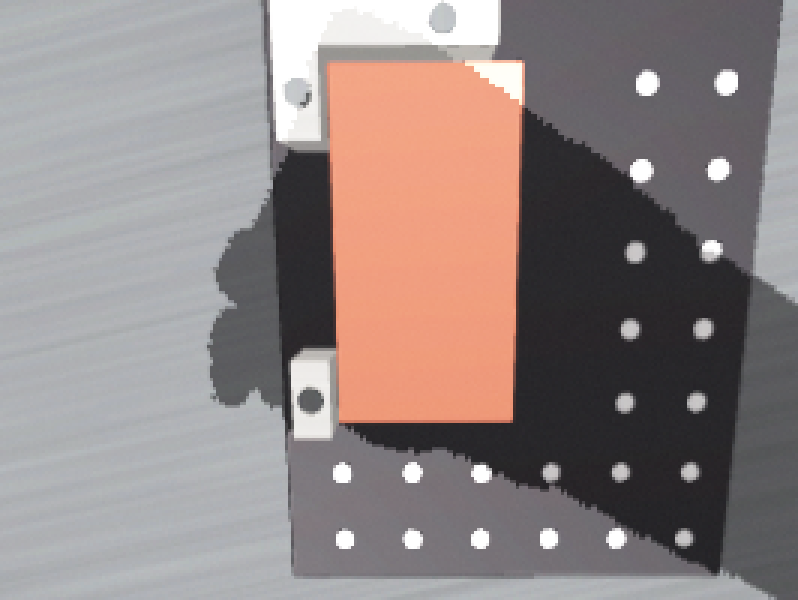

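Run:
```python
from h import *
c=load('w4')
q=((328,62),(525,61),(514,421),(339,421)); w=np.array([atz(c,110+u/3,v/3,.022)[:2] for u,v in q]);x=w[0]+w[1]-w[2]-w[3]
d=w.mean(0)-SEAT[:2]; print('slab in seat mm',d@EX[:2]*1000,d@EY[:2]*1000,'dang',np.degrees(np.arctan2(x[1],x[0])-T))
# fence refs in same picture: block1 inner base (330,152)->stage(51,60) z.012 ; end fence top inner right (498,45)->(75,10) z.048; block2 top (336,352)?, plate FR (720,575)->(-95,-80)
for px,sg,z in(((498,45),(75,10),.048),((720,575),(-95,-80),.012),((293,576),(-95,80),.012)):
    W=atz(c,110+px[0]/3,px[1]/3,z)[:2]; d=W-SEAT[:2]; print(sg,np.round([d@EX[:2]*1000+20,d@EY[:2]*1000+30],1))
rel([.653,-.120,.13],down(np.radians(10.2)))
```

```text
slab in seat mm 0.13233058115557217 -0.3889654249626666 dang -0.042510008413345096
(75, 10) [74.9  9.8]
(-95, -80) [-94.9 -80.5]
(-95, 80) [-95.   79.8]
shift [ 6.86 33.12 38.04] turn [-0.399  0.001  0.002]
```

```bash
python3 -m handwheel '[[[0,3,3],[-0.04,0,0],1],[[0,6,6.5],[-0.08,0,0],1],[[0.5,9,10],[-0.12,0,0],1],[[1,12,13.5],[-0.16,0,0],1],[[1.5,15,17],[-0.2,0,0],1],[[2,18,20.5],[-0.24,0,0],1],[[3,21,24],[-0.28,0,0],1],[[4,24,27.5],[-0.32,0,0],1],[[5,27,31],[-0.36,0,0],1],[[5.5,30,34.5],[-0.399,0,0],1]]'
python3 - <<'E'
from h import *
st();rel([.653,-.120,.13],down(np.radians(10.2)))
E
```

```text
clock: 13.68
eef_pos: [0.61, -0.0407, 0.1501]
ee_rot: [0.453, 0.543, -0.453, 0.543]
ft_force: [0.8, 0.8, 0.2]
width: 0.999
13.6833 [ 0.61   -0.0407  0.1501] [ 0.4525  0.5434 -0.4533  0.5427] F [0.8 0.8 0.2] w 0.999 q [ 0.07  0.36 -0.1   1.6   0.04  1.19 -1.43]
[[-0.001  0.984  0.18 ]
 [-0.     0.18  -0.984]
 [-1.    -0.001 -0.   ]]
shift [2.   2.81 8.57] turn [ 0.002 -0.     0.001]
```

```bash
python3 -m handwheel '[[[0.5,1,3],[0,0,0],1],[[1,2,6],[0,0,0],1],[[1.5,2.8,8.5],[0,0,0],1],[[2,2.8,8.5],[0,0,0],1],[[2,2.8,8.5],[0,0,0],1],[[2,2.8,8.5],[0,0,0],1],[[2,2.8,8.5],[0,0,0],1],[[2,2.8,8.5],[0,0,0],1],[[2,2.8,8.5],[0,0,0],1],[[2,2.8,8.5],[0,0,0],1]]'
python3 - <<'E'
from h import *
st(); snap('wrist','w5'); c=load('w5')
hsv=cv2.cvtColor(c['p'],cv2.COLOR_BGR2HSV); m=((hsv[...,0]<22)&(hsv[...,1]>40)&(hsv[...,2]>80)).astype(np.uint8)
n,l,s,ce=cv2.connectedComponentsWithStats(m)
for i in range(1,n):
    if s[i,4]<1500: continue
    cs,_=cv2.findContours((l==i).astype(np.uint8),0,cv2.CHAIN_APPROX_NONE)
    w=np.array([atz(c,*q[0],.01)[:2] for q in max(cs,key=len)],np.float32)*1000
    print(s[i],cv2.minAreaRect(w))
E
```

```text
clock: 14.52
eef_pos: [0.6525, -0.1164, 0.132]
ee_rot: [0.453, 0.543, -0.453, 0.543]
ft_force: [-0.4, -0.7, -0.9]
width: 1.001
14.5167 [ 0.6525 -0.1164  0.132 ] [ 0.4533  0.5427 -0.453   0.543 ] F [-0.4 -0.7 -0.9] w 1.001 q [ 0.15  0.48 -0.06  1.47  0.03  1.19 -1.3 ]
[[ 0.001  0.984  0.179]
 [-0.     0.179 -0.984]
 [-1.     0.001  0.   ]]
[ 219  114   72  121 8142] ((655.289794921875, -117.17364501953125), (111.65837097167969, 60.36347198486328), 9.641276359558105)
```

Run:
```python
from h import *
st();rel([.654,-.1175,-.0025],down(np.radians(9.9)))
```

```text
14.5667 [ 0.6524 -0.1166  0.132 ] [ 0.4533  0.5426 -0.4531  0.543 ] F [0.9 0.1 0.4] w 1.002 q [ 0.15  0.48 -0.06  1.47  0.03  1.19 -1.3 ]
[[ 0.001  0.984  0.179]
 [-0.     0.179 -0.984]
 [-1.     0.001  0.   ]]
shift [13.45  0.13  0.11] turn [ 0.007  0.    -0.001]
```

```bash
python3 -m handwheel '[[[3,0.1,0],[0.005,0,0],0.9],[[6,0.1,0],[0.005,0,0],0.9],[[9,0.1,0],[0.005,0,0],0.9],[[11,0.1,0],[0.005,0,0],0.9],[[12.5,0.1,0],[0.005,0,0],0.85],[[13,0.1,0],[0.005,0,0],0.85],[[13.4,0.1,0],[0.005,0,0],0.8],[[13.4,0.1,0],[0.005,0,0],0.8],[[13.4,0.1,0],[0.005,0,0],0.8],[[13.4,0.1,0],[0.005,0,0],0.8]]'
python3 -m handwheel '[[[0,0,0],[0,0,0],0.7],[[0,0,0],[0,0,0],0.6],[[0,0,0],[0,0,0],0.5],[[0,0,0],[0,0,0],0.5],[[0,0,0],[0,0,0],0.5],[[0,0,0],[0,0,0],0.5],[[-0.3,0,0],[0,0,0],0.5],[[-1,0,0],[0,0,0],0.5],[[-2,0,0],[0,0,0],0.5],[[-4,0,0],[0,0,0],0.5]]'
python3 -m handwheel '[[[-2,0,0],[0,0,0],0.5],[[-5,0,0],[0,0,0],0.5],[[-8,0,0],[0,0,0],0.5],[[-10,0,0],[0,0,0],0.5],[[-12,0,0],[0,0,0],0.5],[[-14,0,0],[0,0,0],0.5],[[-14,0,0],[0,0,0],0.5],[[-14,0,0],[0,0,0],0.5],[[-14,0,0],[0,0,0],0.5],[[-14,0,0],[0,0,0],0.5]]'
python3 - <<'E'
from h import *
s=st(); p=snap('wrist','w6')[0]; c=load('w6'); z=s['eef_pos'][2]+.0125
hsv=cv2.cvtColor(c['p'],cv2.COLOR_BGR2HSV); m=((hsv[...,0]<22)&(hsv[...,1]>40)&(hsv[...,2]>80)).astype(np.uint8)
n,l,t,ce=cv2.connectedComponentsWithStats(m)
Rt=R.from_quat(s['ee_rot']).as_matrix()
for i in range(1,n):
    if t[i,4]<1500: continue
    cs,_=cv2.findContours((l==i).astype(np.uint8),0,cv2.CHAIN_APPROX_NONE)
    w=np.array([atz(c,*q[0],z)[:2] for q in max(cs,key=len)],np.float32)*1000; rc=cv2.minAreaRect(w); d=np.array(rc[0])/1000-s['eef_pos'][:2]
    yy=(w/1000-s['eef_pos'][:2])@Rt[:2,1]
    print(t[i],rc,'in tool y,z',d@Rt[:2,1],d@Rt[:2,2],'far',yy.max(),yy.min())
rel(SEAT-.0075*EX-.005*EY+[0,0,.17],down(T))
E
```

```text
clock: 15.4
eef_pos: [0.6542, -0.117, -0.0011]
ee_rot: [0.455, 0.541, -0.454, 0.542]
ft_force: [-0.6, 0.7, 0.9]
width: 0.805
clock: 16.23
eef_pos: [0.652, -0.1167, 0.0367]
ee_rot: [0.454, 0.542, -0.455, 0.541]
ft_force: [-0.0, 0.0, -0.9]
width: 0.675
clock: 17.07
eef_pos: [0.6527, -0.1168, 0.1764]
ee_rot: [0.454, 0.542, -0.455, 0.541]
ft_force: [0.5, 0.3, -0.7]
width: 0.678
17.0667 [ 0.6527 -0.1168  0.1764] [ 0.4543  0.5421 -0.4551  0.541 ] F [ 0.5  0.3 -0.7] w 0.678 q [ 0.15  0.45 -0.06  1.42  0.03  1.28 -1.31]
[[-0.002  0.985  0.173]
 [ 0.     0.173 -0.985]
 [-1.    -0.002 -0.001]]
[  183   146   138   204 25161] ((655.126220703125, -115.67643737792969), (110.9227294921875, 59.52101516723633), 9.949407577514648) in tool y,z 0.0025984920857262594 -0.0006778521601180823 far 0.058060746115702104 -0.052862326128447046
shift [  0.67  -9.41 -44.27] turn [ 0.394 -0.     0.002]
```

```bash
python3 -m handwheel '[[[0,-0.8,-3.5],[0.03,0,0],0.5],[[0,-1.6,-7],[0.06,0,0],0.5],[[0,-2.4,-10.5],[0.1,0,0],0.5],[[0,-3.2,-14],[0.14,0,0],0.5],[[0,-4,-17.5],[0.18,0,0],0.5],[[0.2,-4.8,-21],[0.22,0,0],0.5],[[0.3,-5.6,-24.5],[0.26,0,0],0.5],[[0.4,-6.4,-28],[0.3,0,0],0.5],[[0.5,-7.2,-31.5],[0.34,0,0],0.5],[[0.6,-8,-35],[0.38,0,0],0.5]]'
python3 - <<'E'
from h import *
st();rel(SEAT-.0075*EX-.005*EY+[0,0,.17],down(T))
E
```

```text
clock: 17.95
eef_pos: [0.5128, 0.2152, 0.1708]
ee_rot: [-0.549, -0.445, 0.55, -0.445]
ft_force: [0.3, 0.6, -1.1]
width: 0.677
17.95 [0.5128 0.2152 0.1708] [-0.5489 -0.4454  0.5496 -0.4453] F [ 0.3  0.6 -1.1] w 0.677 q [-0.3   0.23 -0.21  1.72  0.05  1.2  -2.3 ]
[[-0.001  0.978 -0.207]
 [-0.001 -0.207 -0.978]
 [-1.    -0.001  0.001]]
shift [ 0.08 -4.68 -7.98] turn [0.012 0.001 0.001]
```

```bash
python3 -m handwheel '[[[0,-1.5,-2.5],[0.01,0,0],0.5],[[0,-3,-5],[0.012,0,0],0.5],[[0.1,-4.7,-8],[0.012,0,0],0.5],[[2,-4.7,-8],[0.012,0,0],0.5],[[4,-4.7,-8],[0.012,0,0],0.5],[[6,-4.7,-8],[0.012,0,0],0.5],[[8,-4.7,-8],[0.012,0,0],0.5],[[9,-4.7,-8],[0.012,0,0],0.5],[[9,-4.7,-8],[0.012,0,0],0.5],[[9,-4.7,-8],[0.012,0,0],0.5]]'
python3 - <<'E'
from h import *
st();rel(SEAT-.0075*EX-.005*EY+[0,0,.0215],down(T))
E
```

```text
clock: 18.78
eef_pos: [0.4842, 0.3018, 0.0814]
ee_rot: [-0.551, -0.443, 0.552, -0.443]
ft_force: [-0.9, 0.8, -0.2]
width: 0.674
18.7833 [0.4842 0.3018 0.0814] [-0.5511 -0.4426  0.5519 -0.4425] F [-0.9  0.8 -0.2] w 0.674 q [-0.43  0.36 -0.25  1.76  0.1   1.03 -2.5 ]
[[-0.001  0.976 -0.216]
 [-0.001 -0.216 -0.976]
 [-1.    -0.001  0.001]]
shift [ 5.99 -0.09 -0.1 ] turn [0.002 0.001 0.001]
```

```bash
python3 -m handwheel '[[[1,0,0],[0.002,0,0],0.5],[[2,0,0],[0.002,0,0],0.5],[[3,0,0],[0.002,0,0],0.5],[[4,0,0],[0.002,0,0],0.5],[[5,0,0],[0.002,0,0],0.5],[[5.5,0,0],[0.002,0,0],0.5],[[6,0,0],[0.002,0,0],0.5],[[6,0,0],[0.002,0,0],0.5],[[6,0,0],[0.002,0,0],0.5],[[6,0,0],[0.002,0,0],0.5]]'
python3 -m handwheel '[[[0,0.1,0],[0,0,0],0.5],[[0,0.2,0],[0,0,0],0.5],[[0,0.3,0],[0,0,0],0.5],[[0,0.35,0],[0,0,0],0.5],[[0,0.4,0],[0,0,0],0.5],[[0,0.45,0],[0,0,0],0.5],[[0,0.5,0],[0,0,0],0.5],[[0,0.5,0],[0,0,0],0.5],[[0,0.5,0],[0,0,0],0.5],[[0,0.5,0],[0,0,0],0.5]]'
python3 - <<'E'
from h import *
st();rel(SEAT-.0025*EX+[0,0,.0205],down(T))
E
```

```text
clock: 19.62
eef_pos: [0.4846, 0.302, 0.0215]
ee_rot: [0.552, 0.442, -0.552, 0.442]
ft_force: [0.6, 0.2, -0.5]
width: 0.68
clock: 20.45
eef_pos: [0.4893, 0.3008, 0.0215]
ee_rot: [-0.552, -0.442, 0.552, -0.442]
ft_force: [-0.8, 0.5, -1.3]
width: 0.677
20.45 [0.4893 0.3008 0.0215] [-0.5519 -0.442   0.5519 -0.4421] F [-0.8  0.5 -1.3] w 0.677 q [-0.44  0.44 -0.23  1.79  0.13  0.92 -2.52]
[[ 0.     0.976 -0.218]
 [-0.    -0.218 -0.976]
 [-1.     0.     0.   ]]
shift [ 0.1  -0.11 -0.58] turn [ 0.  0. -0.]
```

```bash
python3 -m handwheel '[[[0,0,-0.1],[0,0,0],0.5],[[0,0,-0.2],[0,0,0],0.5],[[0,0,-0.3],[0,0,0],0.5],[[0,0,-0.4],[0,0,0],0.5],[[0,0,-0.45],[0,0,0],0.5],[[0,0,-0.5],[0,0,0],0.5],[[0,0,-0.55],[0,0,0],0.5],[[0,0,-0.6],[0,0,0],0.5],[[0,0,-0.65],[0,0,0],0.5],[[0,0,-0.65],[0,0,0],0.5]]'
python3 -m handwheel '[[[0,0.05,0],[0,0,0],0.5],[[0,0.1,0],[0,0,0],0.5],[[0,0.1,-0.05],[0,0,0],0.5],[[0,0.1,-0.1],[0,0,0],0.5],[[0,0.1,-0.1],[0,0,0],0.5],[[0.05,0.1,-0.1],[0,0,0],0.5],[[0.1,0.1,-0.1],[0,0,0],0.5],[[0.1,0.1,-0.1],[0,0,0],0.5],[[0.1,0.1,-0.1],[0,0,0],0.5],[[0.1,0.1,-0.1],[0,0,0],0.5]]'
```

```text
clock: 21.28
eef_pos: [0.4905, 0.3063, 0.0215]
ee_rot: [-0.551, -0.442, 0.553, -0.442]
ft_force: [-2.0, -3.6, 2.9]
width: 0.677
clock: 22.12
eef_pos: [0.4908, 0.3063, 0.0213]
ee_rot: [-0.551, -0.442, 0.553, -0.442]
ft_force: [-11.8, -11.8, 18.3]
width: 0.679
```

```bash
python3 -m handwheel '[[[-0.1,0,0],[0,0,0],0.7],[[-0.1,0,0],[0,0,0],0.75],[[-0.1,0,0],[0,0,0],0.8],[[-0.1,0,0],[0,0,0],0.85],[[-0.1,0,0],[0,0,0],0.9],[[-0.1,0,0],[0,0,0],0.9],[[-0.1,0,0.1],[0,0,0],0.9],[[-1,0,0.1],[0,0,0],0.9],[[-3,0,0.1],[0,0,0],0.9],[[-6,0,0.1],[0,0,0],0.9]]'
python3 -m handwheel '[[[-3,-1,0],[0,0,0],1],[[-6,-3,0],[0,0,0],1],[[-9,-5,0],[0,0,0],1],[[-12,-7,0],[0,0,0],1],[[-13,-8,0],[0,0,0],1],[[-13,-8,0],[0,0,0],1],[[-13,-8,0],[0,0,0],1],[[-13,-8,0],[0,0,0],1],[[-13,-8,0],[0,0,0],1],[[-13,-8,0],[0,0,0],1]]'
python3 - <<'E'
from h import *
st(); p=snap('wrist','w7')[0]; cv2.imwrite('pics/w7f.png',cv2.resize(p[0:200,110:376],(798,600),interpolation=cv2.INTER_NEAREST))
E
```

```text
clock: 22.95
eef_pos: [0.4903, 0.306, 0.0795]
ee_rot: [-0.55, -0.442, 0.553, -0.442]
ft_force: [-0.2, -0.2, 0.2]
width: 0.9
clock: 23.78
eef_pos: [0.4139, 0.3236, 0.2091]
ee_rot: [-0.551, -0.442, 0.553, -0.442]
ft_force: [-0.4, -0.1, -0.2]
width: 0.998
23.7833 [0.4139 0.3236 0.2091] [-0.5513 -0.4417  0.553  -0.4417] F [-0.4 -0.1 -0.2] w 0.998 q [-0.51  0.14 -0.26  1.74  0.04  1.26 -2.57]
[[-0.002  0.976 -0.22 ]
 [-0.002 -0.22  -0.976]
 [-1.    -0.001  0.002]]
```

View pics/w7f.png

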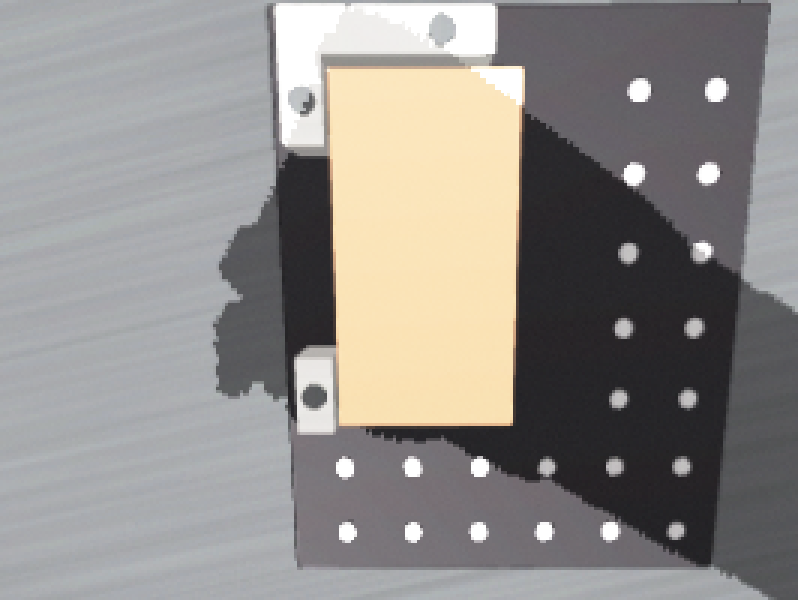

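```bash
python3 - <<'E'
from h import *
c=load('w7')
q=((327,67),(524,66),(514,425),(338,425)); w=np.array([atz(c,110+u/3,v/3,.032)[:2] for u,v in q]);x=w[0]+w[1]-w[2]-w[3]
d=w.mean(0)-SEAT[:2]; print('slab in seat mm',d@EX[:2]*1000,d@EY[:2]*1000,'dang',np.degrees(np.arctan2(x[1],x[0])-T), 'z',[round(float(dep(c,110+u/3,v/3)[2]),4) for u,v in((345,80),(500,120),(350,400),(490,400))])
rel([.50,-.345,.21],down(np.radians(-8.4)))
E
python3 -m handwheel '[[[0,0,3],[0,0,0],1],[[0,0.5,7],[0,0,0],1],[[0,1,11],[-0.01,0,0],1],[[0,2,15],[-0.02,0,0],1],[[0,4,19],[-0.03,0,0],1],[[0,6,23],[-0.04,0,0],1],[[0,8,27],[-0.05,0,0],1],[[0,10,31],[-0.06,0,0],1],[[0,12,35],[-0.07,0,0],1],[[0,14,39],[-0.07,0,0],1]]'
python3 - <<'E'
from h import *
st();rel([.50,-.345,.21],down(np.radians(-8.4)))
E
```

```text
slab in seat mm -0.7557595942248045 -0.2289359732759085 dang 0.02566178717789547 z [0.0323, 0.0329, 0.0345, 0.0339]
shift [ 0.   23.07 63.36] turn [-0.075  0.002  0.001]
clock: 24.67
eef_pos: [0.4606, -0.0714, 0.2103]
ee_rot: [-0.536, -0.461, 0.536, -0.461]
ft_force: [0.8, 0.1, 0.3]
width: 1.002
24.6667 [ 0.4606 -0.0714  0.2103] [-0.5359 -0.4611  0.5362 -0.4612] F [0.8 0.1 0.3] w 1.002 q [-0.11 -0.01  0.16  1.9   0.    1.25 -1.67]
[[-0.     0.989 -0.149]
 [-0.    -0.149 -0.989]
 [-1.    -0.     0.   ]]
shift [ 0.04  7.98 26.46] turn [-0.003  0.     0.   ]
```

```bash
python3 -m handwheel '[[[0,1,3],[0,0,0],1],[[0,2,7],[0,0,0],1],[[0,3.2,11],[0,0,0],1],[[0,4.5,15],[0,0,0],1],[[0,5.5,19],[0,0,0],1],[[0,7,23],[0,0,0],1],[[0,8,26.5],[0,0,0],1],[[0,8,26.5],[0,0,0],1],[[0,8,26.5],[0,0,0],1],[[0,8,26.5],[0,0,0],1]]'
python3 - <<'E'
from h import *
st(); p=snap('wrist','w8')[0]; cv2.imwrite('pics/w8f.png',cv2.resize(p,(800,600)))
E
```

```text
clock: 25.5
eef_pos: [0.4999, -0.3428, 0.2097]
ee_rot: [-0.536, -0.461, 0.536, -0.46]
ft_force: [-0.6, 0.5, -0.3]
width: 0.999
25.5 [ 0.4999 -0.3428  0.2097] [-0.536  -0.4614  0.5364 -0.4605] F [-0.6  0.5 -0.3] w 0.999 q [ 0.21  0.31  0.4   1.56 -0.12  1.29 -1.1 ]
[[-0.001  0.989 -0.15 ]
 [ 0.001 -0.15  -0.989]
 [-1.    -0.001 -0.   ]]
```

View pics/w8f.png

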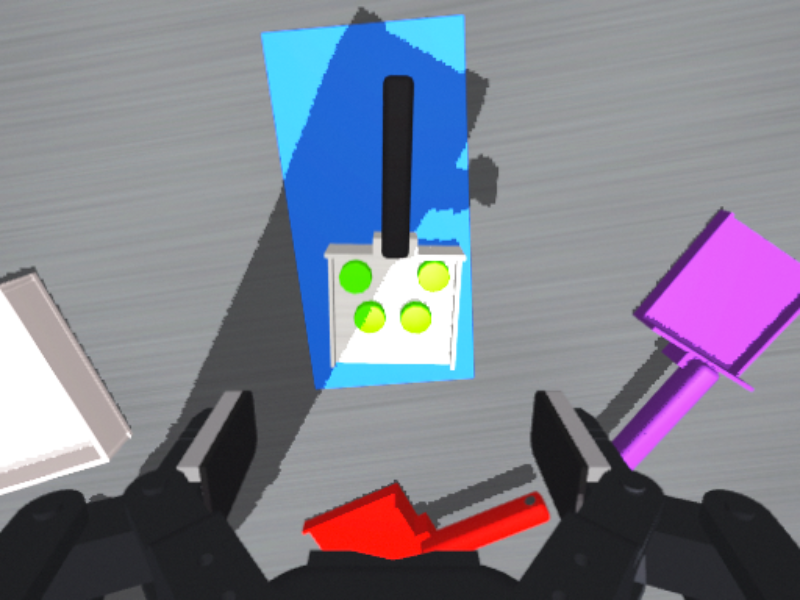

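Run:
```python
from h import *
c=load('w8'); k=1.5625*1.0
D=[((398,76),(157.5,0),47),((396,258),(47.5,0),47),((331,365),(-47.5,48),6),((455,369),(-47.5,-48),6)]
W=[atz(c,a[0]/k,a[1]/k,z/1000)[:2] for a,s,z in D]
t,Rm,o,e=fit([np.array(s)/1000 for a,s,z in D],W); print('scoop',o,np.degrees(t),np.round(e,1).tolist()); g=Rm@[.085,0]+o; print('grip',g)
hd=W[0]-W[1]; print('handle dir',np.degrees(np.arctan2(hd[1],hd[0])),np.linalg.norm(hd),'z handle',dep(c,398/k,150/k)[2])
D=[((262,34),(130,65)),((463,15),(130,-65)),((474,377),(-130,-65)),((317,389),(-130,65))]
W=[atz(c,a[0]/k,a[1]/k,.003)[:2] for a,s in D]
tm,_,om,e=fit([np.array(s)/1000 for a,s in D],W); print('mat',om,np.degrees(tm),np.round(e,1).tolist())
rel([*g,.06],down(t))
```

```text
scoop [ 0.45259839 -0.33552016] -9.623068394856517 [[1.4, 0.4], [3.2, -0.9], [-1.1, 1.6], [-3.5, -1.0]]
grip [ 0.53640234 -0.34972924]
handle dir -9.141356994466163 0.10800456028971771 z handle 0.04897852550853804
mat [ 0.51654798 -0.33532852] -3.8639339890328706 [[-0.5, -0.7], [-0.4, 0.7], [0.7, 0.9], [0.2, -0.8]]
shift [15.    3.7   0.24] turn [ 0.019 -0.001  0.001]
```

```bash
python3 -m handwheel '[[[1,1,0],[0.01,0,0],0.7],[[3,2,0.1],[0.02,0,0],0.6],[[6,3,0.2],[0.02,0,0],0.6],[[9,3.7,0.2],[0.02,0,0],0.6],[[12,3.7,0.2],[0.02,0,0],0.6],[[15,3.7,0.2],[0.02,0,0],0.6],[[17,3.7,0.2],[0.02,0,0],0.6],[[18.5,3.7,0.2],[0.02,0,0],0.6],[[19.2,3.7,0.2],[0.02,0,0],0.6],[[19.2,3.7,0.2],[0.02,0,0],0.6]]'
python3 - <<'E'
from h import *
st();rel([.5364,-.3497,.018],down(np.radians(-9.3)))
snap('wrist','w9')
E
```

```text
clock: 26.38
eef_pos: [0.536, -0.3486, 0.0172]
ee_rot: [-0.54, -0.457, 0.54, -0.455]
ft_force: [-0.2, 0.8, 1.0]
width: 0.602
26.3833 [ 0.536  -0.3486  0.0172] [-0.5401 -0.457   0.5405 -0.4553] F [-0.2  0.8  1. ] w 0.602 q [ 0.25  0.58  0.34  1.64 -0.22  0.97 -1.07]
[[-0.002  0.986 -0.168]
 [ 0.002 -0.168 -0.986]
 [-1.    -0.002 -0.001]]
shift [-0.08  0.06  0.1 ] turn [-0.006 -0.001  0.002]
```

View pics/w9.png

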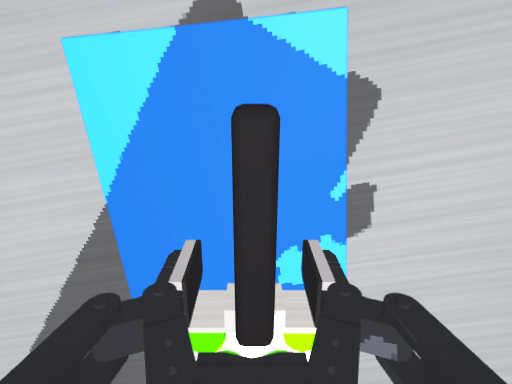

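The handle (255,220) sits centred between the pads, so I close and lift slowly.

```bash
python3 -m handwheel '[[[0,0,0],[0,0,0],0.5],[[0,0,0],[0,0,0],0.4],[[0,0,0],[0,0,0],0.3],[[0,0,0],[0,0,0],0.25],[[0,0,0],[0,0,0],0.2],[[0,0,0],[0,0,0],0.1],[[0,0,0],[0,0,0],0.1],[[0,0,0],[0,0,0],0.1],[[0,0,0],[0,0,0],0.1],[[0,0,0],[0,0,0],0.1]]'
python3 -m handwheel '[[[-0.1,0,0],[0,0,0],0.1],[[-0.3,0,0],[0,0,0],0.1],[[-0.6,0,0],[0,0,0],0.1],[[-1,0,0],[0,0,0],0.1],[[-1.5,0,0],[0,0,0],0.1],[[-2,0,0],[0,0,0],0.1],[[-2.5,0,0],[0,0,0],0.1],[[-3,0,0],[0,0,0],0.1],[[-3.5,0,0],[0,0,0],0.1],[[-4,0,0],[0,0,0],0.1]]'
python3 -m handwheel '[[[-0.5,0,0],[0,0,0],0.1],[[-1,0,0],[0,0,0],0.1],[[-2,0,0],[0,0,0],0.1],[[-3,0,0],[0,0,0],0.1],[[-4,0,0],[0,0,0],0.1],[[-5,0,0],[0,0,0],0.1],[[-6,0,0],[0,0,0],0.1],[[-6.5,0,0],[0,0,0],0.1],[[-7,0,0],[0,0,0],0.1],[[-7,0,0],[0,0,0],0.1]]'
python3 - <<'E'
from h import *
s=st(); snap('wrist','w10'); snap('scene','s1'); c=load('s1'); X=cloud(c); h=cv2.cvtColor(c['p'],cv2.COLOR_BGR2HSV)
# blade/pellet plane from scene depth
m=(h[...,0]>35)&(h[...,0]<75)&(h[...,1]>100)&(X[...,2]>.08)&(X[...,2]<.3)&(X[...,1]>-.5)&(X[...,0]<.6)
P=X[m]; print(len(P)); 
if len(P)>20:
    A=np.c_[P[:,:2],np.ones(len(P))]; k=np.linalg.lstsq(A,P[:,2],rcond=None)[0]; print('slopes',k,P.mean(0))
c=load('t0');q=((0,0),)
# tray corners via top white mask at rim
M=load('w8')
E
```

```text
clock: 27.27
eef_pos: [0.5368, -0.3506, 0.0193]
ee_rot: [0.541, 0.455, -0.54, 0.456]
ft_force: [-0.3, 1.3, 6.4]
width: 0.204
clock: 28.1
eef_pos: [0.5364, -0.3505, 0.0592]
ee_rot: [0.541, 0.456, -0.541, 0.456]
ft_force: [-0.6, -0.2, -1.6]
width: 0.199
clock: 28.93
eef_pos: [0.5368, -0.3507, 0.1297]
ee_rot: [0.541, 0.455, -0.54, 0.456]
ft_force: [-0.8, -0.4, -2.1]
width: 0.198
28.9333 [ 0.5368 -0.3507  0.1297] [ 0.5409  0.4552 -0.5405  0.4562] F [-0.8 -0.4 -2.1] w 0.198 q [ 0.22  0.45  0.38  1.56 -0.18  1.16 -1.11]
[[ 0.001  0.986 -0.169]
 [-0.001 -0.169 -0.986]
 [-1.     0.001  0.   ]]
2424
slopes [-0.0156501   0.0390455   0.13588079] [-0.86863471 -0.02948875  0.14832361]
```

Run:
```python
from h import *
c=load('s1'); X=cloud(c); h=cv2.cvtColor(c['p'],cv2.COLOR_BGR2HSV)
m=(h[...,0]>35)&(h[...,0]<75)&(h[...,1]>100)&(X[...,2]>.08)&(X[...,2]<.3)&(abs(X[...,1]+.34)<.1)&(abs(X[...,0]-.45)<.1)
P=X[m]; print(len(P),P.mean(0) if len(P) else '')
m=(h[...,1]<60)&(h[...,2]>120)&(X[...,2]>.08)&(X[...,2]<.3)&(abs(X[...,1]+.34)<.07)&(abs(X[...,0]-.45)<.06); P=X[m]; print('blade',len(P),np.percentile(P[:,2],[10,50,90]) if len(P) else '')
if len(P)>20:
    A=np.c_[P[:,:2],np.ones(len(P))]; print('slopes',np.linalg.lstsq(A,P[:,2],rcond=None)[0])
for f in('t0','s0'):
    c=load(f);X=cloud(c); m=(abs(X[...,0]-.43)<.11)&(abs(X[...,1]+.015)<.11)&(X[...,2]>.026)&(X[...,2]<.045); P=X[m]; print(f,len(P),P[:,2].mean(),cv2.minAreaRect((P[:,:2]*1000).astype(np.float32)))
    # colour contour at rim height
    hh=cv2.cvtColor(c['p'],cv2.COLOR_BGR2HSV); m=((abs(X[...,0]-.43)<.12)&(abs(X[...,1]+.015)<.12)&(hh[...,2]>150)&(hh[...,1]<60)).astype(np.uint8)
    cs,_=cv2.findContours(m,0,cv2.CHAIN_APPROX_NONE); q=max(cs,key=cv2.contourArea)
    print(cv2.minAreaRect(np.array([atz(c,*a[0],.036)[:2]*1000 for a in q],np.float32)))
```

```text
121 [ 0.46660988 -0.33403447  0.12332069]
blade 339 [0.11037339 0.11400886 0.12276086]
slopes [ 0.11270613 -0.0019439   0.06469531]
t0 239 0.034524213557263636 ((432.2157897949219, -11.699851989746094), (150.0871124267578, 150.1839141845703), 10.218620300292969)
((432.0741271972656, -13.275520324707031), (155.78221130371094, 158.03656005859375), 9.916476249694824)
s0 243 0.03163672515485638 ((433.36865234375, -10.908638000488281), (155.58163452148438, 152.2066192626953), 9.808585166931152)
((440.11846923828125, -6.929496765136719), (167.07168579101562, 161.2490997314453), 9.77574348449707)
```

```bash
cat >> h.py <<'E'
U=np.array([np.cos(np.radians(10)),np.sin(np.radians(10)),0]); TR=np.array([.433,-.012,0]); Z=np.array([0,0,1.])
def tip(a,h,du=0.,over=.015):
    sx=np.cos(a)*U+np.sin(a)*Z; sz=-np.sin(a)*U+np.cos(a)*Z
    return TR+(.071+du)*U+(.036+h)*Z+(.085+.0475-over)*sx+.0163*sz, np.c_[-sz,sx,np.cross(-sz,sx)]
E
python3 -m handwheel '[[[0,0,-0.5],[-0.01,0,0],0.1],[[0,0,-1.5],[-0.03,0,0],0.1],[[0,0.1,-3],[-0.06,0,0],0.1],[[0,0.2,-5],[-0.1,0,0],0.1],[[0,0.3,-7.2],[-0.14,0,0],0.1],[[0,0.4,-9.6],[-0.18,0,0],0.1],[[0,0.5,-12],[-0.22,0,0],0.1],[[0,0.7,-14.4],[-0.26,0,0],0.1],[[0,0.9,-16.8],[-0.3,0,0],0.1],[[0,1.1,-19.2],[-0.33,0,0],0.1]]'
python3 - <<'E'
from h import *
st();rel(*tip(0,.07))
E
```

```text
clock: 29.87
eef_pos: [0.5801, -0.1592, 0.1286]
ee_rot: [0.457, 0.54, -0.456, 0.54]
ft_force: [-0.1, 0.3, -2.3]
width: 0.197
29.8667 [ 0.5801 -0.1592  0.1286] [ 0.4569  0.54   -0.4565  0.5398] F [-0.1  0.3 -2.3] w 0.197 q [-0.01  0.36  0.25  1.66 -0.1   1.13 -1.14]
[[ 0.     0.986  0.166]
 [ 0.001  0.166 -0.986]
 [-1.     0.    -0.001]]
shift [  0.64   6.79 -17.11] turn [-0.008 -0.001 -0.   ]
```

```bash
python3 -m handwheel '[[[0,0.8,-2.3],[-0.008,0,0],0.1],[[0,1.7,-4.6],[-0.008,0,0],0.1],[[0,2.6,-6.9],[-0.008,0,0],0.1],[[0,3.6,-9.1],[-0.008,0,0],0.1],[[0,4.5,-11.3],[-0.008,0,0],0.1],[[0,5.3,-13.3],[-0.008,0,0],0.1],[[0,6,-15],[-0.008,0,0],0.1],[[0,6.5,-16.3],[-0.008,0,0],0.1],[[0,6.7,-16.9],[-0.008,0,0],0.1],[[0,6.8,-17.1],[-0.008,0,0],0.1]]'
python3 -m handwheel '[[[0,0,0],[0,0,0],0.1],[[0,0,0],[0,0,0],0.1],[[0,0,0],[0,0,0],0.1],[[0,0,0],[0,0,0],0.1],[[0,0,0],[0,0,0],0.1],[[0,0,0],[0,0,0],0.1],[[0,0,0],[0,0,0],0.1],[[0,0,0],[0,0,0],0.1],[[0,0,0],[0,0,0],0.1],[[0,0,0],[0,0,0],0.1]]'
python3 - <<'E'
from h import *
st();rel(*tip(0,.07)); print('to tilt'); rel(*tip(.23,.03))
p=snap('scene','s2')[0]; snap('top','t2')
a=cv2.resize(p[90:260,130:330],None,fx=4,fy=4,interpolation=cv2.INTER_CUBIC)[:600]; cv2.imwrite('pics/s2c.png',a)
E
```

```text
clock: 30.7
eef_pos: [0.6194, 0.0189, 0.1284]
ee_rot: [0.455, 0.541, -0.455, 0.541]
ft_force: [-0.1, -0.4, -1.5]
width: 0.194
clock: 31.53
eef_pos: [0.6197, 0.0166, 0.1285]
ee_rot: [0.456, 0.54, -0.456, 0.54]
ft_force: [-0.6, 0.7, -1.3]
width: 0.2
31.5333 [0.6197 0.0166 0.1285] [ 0.4563  0.5401 -0.4563  0.5402] F [-0.6  0.7 -1.3] w 0.2 q [-0.24  0.39  0.17  1.61 -0.07  1.14 -1.45]
[[ 0.     0.986  0.167]
 [-0.     0.167 -0.986]
 [-1.     0.     0.   ]]
shift [ 0.62 -0.03 -0.43] turn [-0.007  0.    -0.   ]
to tilt
shift [ 1.99 -0.71 -0.42] turn [-0.007  0.001  0.23 ]
```

View pics/s2c.png

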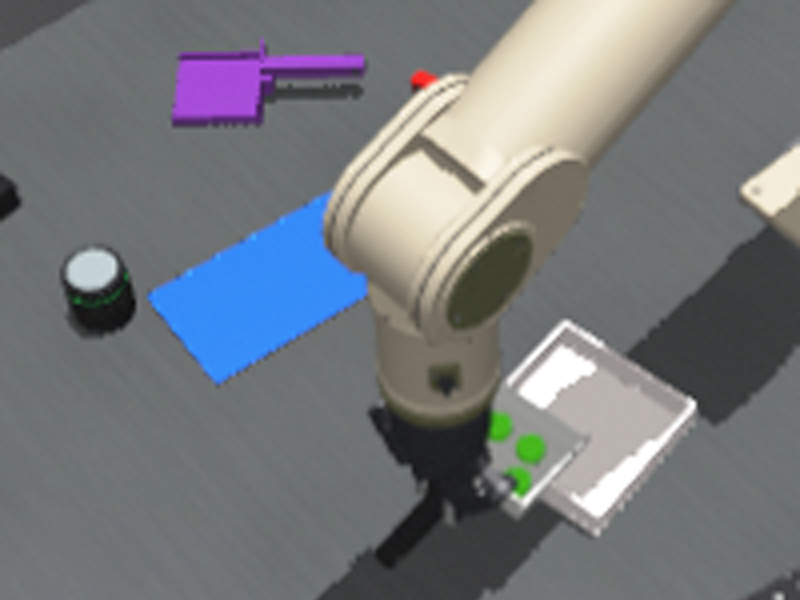

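```bash
python3 -m handwheel '[[[0.2,0,-0.05],[0,0,0.02],0.1],[[0.5,-0.1,-0.1],[0,0,0.05],0.1],[[0.8,-0.2,-0.2],[0,0,0.08],0.1],[[1.1,-0.3,-0.3],[0,0,0.11],0.1],[[1.4,-0.4,-0.4],[-0.005,0,0.14],0.1],[[1.7,-0.5,-0.4],[-0.005,0,0.17],0.1],[[1.9,-0.6,-0.4],[-0.005,0,0.2],0.1],[[2,-0.7,-0.4],[-0.005,0,0.22],0.1],[[2,-0.7,-0.4],[-0.005,0,0.23],0.1],[[2,-0.7,-0.4],[-0.005,0,0.23],0.1]]'
python3 - <<'E'
from h import *
st();rel(*tip(.23,.008)); rel(*tip(.23,-.003))
E
```

```text
clock: 32.47
eef_pos: [0.6117, 0.0192, 0.1086]
ee_rot: [0.514, 0.485, -0.39, 0.59]
ft_force: [0.5, -0.0, -1.8]
width: 0.198
32.4667 [0.6117 0.0192 0.1086] [ 0.514   0.4853 -0.39    0.5901] F [ 0.5 -0.  -1.8] w 0.198 q [-0.23  0.25  0.15  1.86 -0.08  0.8  -1.44]
[[ 0.225  0.959  0.172]
 [ 0.039  0.167 -0.985]
 [-0.974  0.228  0.001]]
shift [ 2.14 -0.48 -0.03] turn [-0.002  0.001 -0.   ]
shift [ 3.21 -0.73 -0.03] turn [-0.002  0.001 -0.   ]
```

```bash
python3 -m handwheel '[[[0.2,-0.05,0],[0,0,0],0.1],[[0.5,-0.1,0],[0,0,0],0.1],[[0.8,-0.2,0],[0,0,0],0.1],[[1.1,-0.25,0],[0,0,0],0.1],[[1.4,-0.3,0],[0,0,0],0.1],[[1.7,-0.4,0],[0,0,0],0.1],[[2,-0.45,0],[0,0,0],0.1],[[2.1,-0.5,0],[0,0,0],0.1],[[2.2,-0.5,0],[0,0,0],0.1],[[2.2,-0.5,0],[0,0,0],0.1]]'
python3 - <<'E'
from h import *
st()
E
python3 -m handwheel '[[[0.1,-0.02,0],[0,0,0],0.1],[[0.2,-0.05,0],[0,0,0],0.1],[[0.3,-0.07,0],[0,0,0],0.1],[[0.4,-0.09,0],[0,0,0],0.1],[[0.5,-0.12,0],[0,0,0],0.1],[[0.5,-0.12,0],[0,0,0],0.1],[[0.5,-0.12,0],[0,0,0],0.1],[[0.5,-0.12,0],[0,0,0],0.1],[[0.5,-0.12,0],[0,0,0],0.1],[[0.5,-0.12,0],[0,0,0],0.1]]'
```

```text
clock: 33.3
eef_pos: [0.6122, 0.0193, 0.0858]
ee_rot: [0.514, 0.485, -0.39, 0.59]
ft_force: [-0.0, 0.6, -2.9]
width: 0.203
33.3 [0.6122 0.0193 0.0858] [ 0.5139  0.4854 -0.3901  0.5901] F [-0.   0.6 -2.9] w 0.203 q [-0.23  0.28  0.15  1.88 -0.09  0.76 -1.43]
[[ 0.225  0.959  0.172]
 [ 0.039  0.167 -0.985]
 [-0.974  0.228  0.001]]
clock: 34.13
eef_pos: [0.6123, 0.0193, 0.0809]
ee_rot: [0.514, 0.485, -0.39, 0.59]
ft_force: [-0.2, 0.2, -1.5]
width: 0.199
```

```bash
python3 -m handwheel '[[[0.05,-0.01,0],[0,0,0],0.1],[[0.1,-0.02,0],[0,0,0],0.1],[[0.15,-0.03,0],[0,0,0],0.1],[[0.2,-0.05,0],[0,0,0],0.1],[[0.25,-0.06,0],[0,0,0],0.1],[[0.3,-0.07,0],[0,0,0],0.1],[[0.35,-0.08,0],[0,0,0],0.1],[[0.35,-0.08,0],[0,0,0],0.1],[[0.35,-0.08,0],[0,0,0],0.1],[[0.35,-0.08,0],[0,0,0],0.1]]'
python3 - <<'E'
from h import *
st()
E
```

```text
clock: 34.97
eef_pos: [0.6126, 0.0194, 0.0777]
ee_rot: [0.514, 0.485, -0.39, 0.59]
ft_force: [1.5, 0.4, 4.0]
width: 0.201
34.9667 [0.6126 0.0194 0.0777] [ 0.5142  0.4851 -0.3897  0.5903] F [1.5 0.4 4. ] w 0.201 q [-0.23  0.29  0.15  1.89 -0.09  0.74 -1.43]
[[ 0.226  0.959  0.172]
 [ 0.039  0.167 -0.985]
 [-0.973  0.229  0.001]]
```

Run:
```python
from h import *
for a in(.228,.26,.35,.45,.55,.65): print(a,end=' '); rel(*tip(a,-.0025))
```

```text
0.228 shift [ 0.16 -0.1  -0.03] turn [-0.002  0.001 -0.003]
0.26 shift [-0.22 -0.16 -0.03] turn [-0.002  0.001  0.029]
0.35 shift [-1.26 -0.38 -0.03] turn [-0.002  0.001  0.119]
0.45 shift [-2.39 -0.74 -0.03] turn [-0.001  0.001  0.219]
0.55 shift [-3.48 -1.21 -0.03] turn [-0.001  0.001  0.319]
0.65 shift [-4.52 -1.78 -0.02] turn [-0.001  0.001  0.419]
```

```bash
python3 -m handwheel '[[[-0.1,-0.05,0],[0,0,0.015],0.1],[[-0.2,-0.1,0],[0,0,0.03],0.1],[[-0.2,-0.1,0],[0,0,0.03],0.1],[[-0.2,-0.1,0],[0,0,0.03],0.1],[[-0.2,-0.1,0],[0,0,0.03],0.1],[[-0.5,-0.15,0],[0,0,0.05],0.1],[[-0.7,-0.2,0],[0,0,0.07],0.1],[[-0.9,-0.25,0],[0,0,0.09],0.1],[[-1.1,-0.3,0],[0,0,0.105],0.1],[[-1.25,-0.35,0],[0,0,0.12],0.1]]'
python3 - <<'E'
from h import *
st()
for a in(.35,.45,.55,.65,.7): print(a,end=' '); rel(*tip(a,-.0025))
E
```

```text
clock: 35.8
eef_pos: [0.6057, 0.0182, 0.0888]
ee_rot: [0.542, 0.453, -0.353, 0.613]
ft_force: [0.4, 0.5, 2.2]
width: 0.199
35.8 [0.6057 0.0182 0.0888] [ 0.5425  0.4532 -0.3535  0.6127] F [0.4 0.5 2.2] w 0.199 q [-0.22  0.2   0.14  2.   -0.1   0.6  -1.41]
[[ 0.339  0.925  0.172]
 [ 0.059  0.162 -0.985]
 [-0.939  0.344  0.001]]
0.35 shift [-0.01  0.06 -0.03] turn [-0.002  0.001 -0.001]
0.45 shift [-1.18 -0.16 -0.03] turn [-0.001  0.001  0.099]
0.55 shift [-2.32 -0.49 -0.02] turn [-0.001  0.001  0.199]
0.65 shift [-3.41 -0.94 -0.02] turn [-0.001  0.001  0.299]
0.7 shift [-3.95 -1.21 -0.02] turn [-0.001  0.001  0.349]
```

```bash
python3 -m handwheel '[[[-0.4,-0.05,0],[0,0,0.035],0.1],[[-0.8,-0.1,0],[0,0,0.07],0.1],[[-1.2,-0.2,0],[0,0,0.1],0.1],[[-1.6,-0.3,0],[0,0,0.135],0.1],[[-2,-0.4,0],[0,0,0.17],0.1],[[-2.35,-0.5,0],[0,0,0.2],0.1],[[-2.7,-0.65,0],[0,0,0.235],0.1],[[-3.1,-0.8,0],[0,0,0.27],0.1],[[-3.4,-0.95,0],[0,0,0.3],0.1],[[-3.4,-0.95,0],[0,0,0.3],0.1]]'
python3 -m handwheel '[[[0,0,0],[0,0,0],0.1],[[0,0,0],[0,0,0],0.1],[[0,0,0],[0,0,0],0.1],[[0,0,0],[0,0,0],0.1],[[0,0,0],[0,0,0],0.1],[[0,0,0],[0,0,0],0.1],[[0,0,0],[0,0,0],0.1],[[0,0,0],[0,0,0],0.1],[[0,0,0],[0,0,0],0.1],[[0,0,0],[0,0,0],0.1]]'
python3 - <<'E'
from h import *
st(); p=snap('scene','s3')[0]; q=snap('top','t3')[0]
a=cv2.resize(p[150:260,200:340],(560,440),interpolation=cv2.INTER_CUBIC); b=cv2.resize(q[160:270,200:260],(240,440),interpolation=cv2.INTER_CUBIC); cv2.imwrite('pics/s3c.png',np.hstack([a,b]))
for f in('s3','t3'):
    c=load(f);X=cloud(c);h=cv2.cvtColor(c['p'],cv2.COLOR_BGR2HSV)
    m=((h[...,0]>35)&(h[...,0]<75)&(h[...,1]>90)&(X[...,0]>.3)&(abs(X[...,1])<.2)).astype(np.uint8); n,l,t,ce=cv2.connectedComponentsWithStats(m)
    for i in range(1,n): print(f,t[i,4],np.round(X[l==i].mean(0),3),'in tray',np.round((X[l==i].mean(0)-TR)@np.c_[U,[-U[1],U[0],0]],3))
E
```

```text
clock: 36.63
eef_pos: [0.5838, 0.0142, 0.1162]
ee_rot: [0.604, 0.367, -0.259, 0.658]
ft_force: [0.2, -0.7, -2.1]
width: 0.198
clock: 37.47
eef_pos: [0.5858, 0.0147, 0.1173]
ee_rot: [0.604, 0.368, -0.258, 0.658]
ft_force: [-1.0, -0.2, -1.5]
width: 0.196
37.4667 [0.5858 0.0147 0.1173] [ 0.6038  0.3675 -0.2584  0.6584] F [-1.  -0.2 -1.5] w 0.196 q [-0.17  0.01  0.11  2.27 -0.29  0.23 -1.2 ]
[[ 0.596  0.784  0.172]
 [ 0.104  0.137 -0.985]
 [-0.796  0.605  0.001]]
s3 2 [ 0.439 -0.035  0.005] in tray [ 0.002 -0.024]
s3 10 [0.504 0.    0.088] in tray [ 0.072 -0.   ]
s3 31 [0.454 0.02  0.046] in tray [0.026 0.028]
s3 20 [0.474 0.035 0.017] in tray [0.048 0.039]
```

View pics/s3c.png

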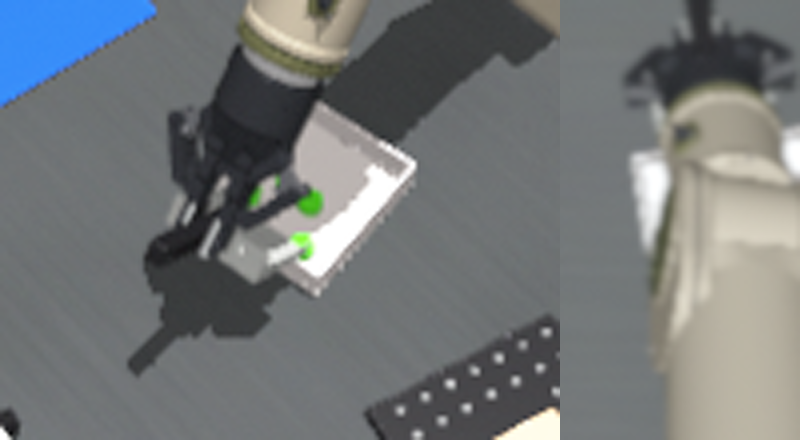

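```bash
python3 -m handwheel '[[[-0.2,0.15,0],[0,0,0],0.1],[[-0.5,0.4,0],[0,0,0],0.1],[[-1,0.75,0],[0,0,0],0.1],[[-1.5,1.1,0],[0,0,0],0.1],[[-2,1.5,0],[0,0,0],0.1],[[-2.5,1.9,0],[0,0,0],0.1],[[-3,2.25,0],[0,0,0],0.1],[[-3.5,2.6,0],[0,0,0],0.1],[[-4,3,0],[0,0,0],0.1],[[-4,3,0],[0,0,0],0.1]]'
python3 - <<'E'
from h import *
st(); 
for a in (0,): rel(*tip(0,.10))
snap('scene','s4');snap('wrist','w11')
for f in('s4',):
    c=load(f);X=cloud(c);h=cv2.cvtColor(c['p'],cv2.COLOR_BGR2HSV)
    m=((h[...,0]>35)&(h[...,0]<75)&(h[...,1]>90)&(X[...,0]>.3)&(abs(X[...,1])<.2)).astype(np.uint8); n,l,t,ce=cv2.connectedComponentsWithStats(m)
    for i in range(1,n): print(f,t[i,4],np.round(X[l==i].mean(0),3),'in tray',np.round((X[l==i].mean(0)-TR)@np.c_[U,[-U[1],U[0],0]],3))
E
```

```text
clock: 38.4
eef_pos: [0.5862, 0.0147, 0.1692]
ee_rot: [0.604, 0.367, -0.258, 0.659]
ft_force: [1.5, 0.3, -1.1]
width: 0.197
38.4 [0.5862 0.0147 0.1692] [ 0.6042  0.3668 -0.2577  0.6588] F [ 1.5  0.3 -1.1] w 0.197 q [-0.16 -0.08  0.09  2.22 -0.16  0.36 -1.33]
[[ 0.598  0.783  0.172]
 [ 0.104  0.137 -0.985]
 [-0.795  0.607  0.001]]
shift [ 3.35  1.59 -0.04] turn [-0.002  0.001 -0.652]
s4 67 [ 0.446 -0.002  0.028] in tray [0.015 0.008]
s4 33 [0.475 0.032 0.013] in tray [0.049 0.036]
```

```bash
python3 -m handwheel '[[[0.3,0.1,0],[0,0,-0.06],0.1],[[0.7,0.3,0],[0,0,-0.13],0.1],[[1,0.5,0],[0,0,-0.2],0.1],[[1.4,0.7,0],[0,0,-0.27],0.1],[[1.7,0.9,0],[0,0,-0.34],0.1],[[2.1,1,0],[0,0,-0.41],0.1],[[2.5,1.2,0],[0,0,-0.48],0.1],[[2.9,1.4,0],[0,0,-0.55],0.1],[[3.2,1.5,0],[0,0,-0.61],0.1],[[3.3,1.6,0],[0,0,-0.652],0.1]]'
python3 -m handwheel '[[[0,0.5,0.5],[0,0,0],0.1],[[0,1,1.5],[0,0,0],0.1],[[0,2,3],[0,0,0],0.1],[[0,3,5],[0,0,0],0.1],[[0,4,7],[0,0,0],0.1],[[0,5,9],[0,0,0],0.1],[[0,5,11],[0,0,0],0.1],[[0,5,13],[0,0,0],0.1],[[0,5,14],[0,0,0],0.1],[[0,5,14],[0,0,0],0.1]]'
python3 - <<'E'
from h import *
st(); p=snap('scene','s5')[0]; snap('top','t5');snap('wrist','w12')
for f in('s5','t5','w12'):
    c=load(f);X=cloud(c);h=cv2.cvtColor(c['p'],cv2.COLOR_BGR2HSV)
    m=((h[...,0]>35)&(h[...,0]<75)&(h[...,1]>90)&(X[...,0]>.3)&(X[...,1]>-.45)&(X[...,1]<.2)).astype(np.uint8); n,l,t,ce=cv2.connectedComponentsWithStats(m)
    for i in range(1,n): print(f,t[i,4],np.round(X[l==i].mean(0),3),'in tray',np.round((X[l==i].mean(0)-TR)@np.c_[U,[-U[1],U[0],0]],3))
cv2.imwrite('pics/s5c.png',cv2.resize(p[110:260,170:370],(800,600),interpolation=cv2.INTER_CUBIC))
E
```

```text
clock: 39.33
eef_pos: [0.618, 0.0208, 0.1495]
ee_rot: [0.453, 0.543, -0.457, 0.54]
ft_force: [-0.9, 1.2, -1.6]
width: 0.199
clock: 40.17
eef_pos: [0.6906, -0.1136, 0.1507]
ee_rot: [0.455, 0.54, -0.457, 0.541]
ft_force: [0.7, -1.5, -1.4]
width: 0.198
40.1667 [ 0.6906 -0.1136  0.1507] [ 0.4553  0.5398 -0.4574  0.5405] F [ 0.7 -1.5 -1.4] w 0.198 q [-0.    0.54  0.15  1.34 -0.08  1.26 -1.26]
[[-0.001  0.986  0.167]
 [-0.003  0.167 -0.986]
 [-1.    -0.002  0.003]]
s5 30 [ 0.687 -0.4    0.048] in tray [ 0.183 -0.427]
s5 64 [ 0.44  -0.009  0.012] in tray [0.007 0.002]
s5 32 [ 0.473 -0.04   0.012] in tray [ 0.034 -0.034]
s5 27 [0.475 0.034 0.013] in tray [0.05  0.038]
t5 12 [ 0.655 -0.408  0.045] in tray [ 0.15  -0.428]
t5 18 [0.473 0.032 0.015] in tray [0.047 0.037]
t5 24 [ 0.416 -0.002  0.191] in tray [-0.015  0.013]
w12 6 [ 0.526 -0.021  0.077] in tray [ 0.09  -0.025]
```

View pics/s5c.png

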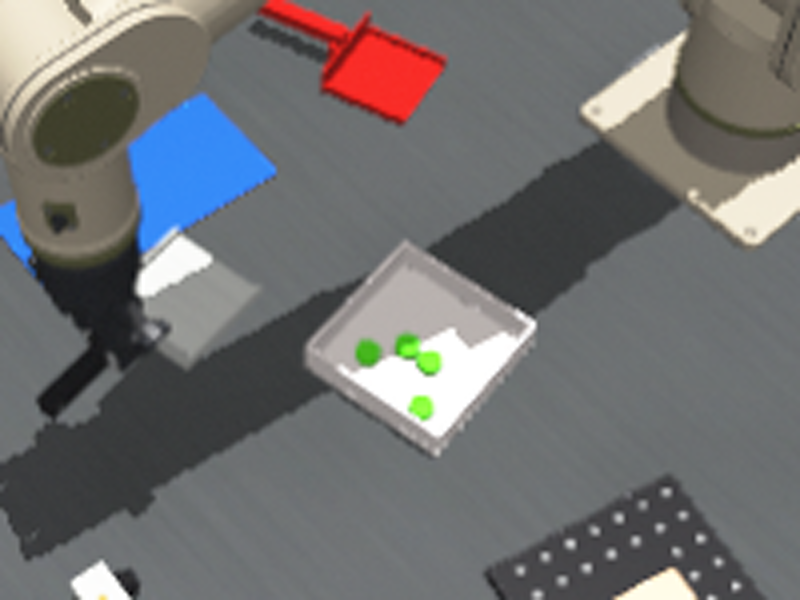

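All four pellets lie flat in the tray (367,352), (407,345), (428,362), (421,406), and the blade is empty. Next the scoop goes back to the mat.

```bash
python3 - <<'E'
from h import *
rel([.5514,-.3377,.12],down(np.radians(-4)))
E
python3 -m handwheel '[[[0,-1,1.2],[0.02,0,0],0.1],[[0,-2.5,3],[0.05,0,0],0.1],[[0,-4.5,5.5],[0.08,0,0],0.1],[[0,-6.5,8],[0.11,0,0],0.1],[[0,-8.5,10.5],[0.14,0,0],0.1],[[0,-10.5,13],[0.17,0,0],0.1],[[0.5,-12.5,15.5],[0.2,0,0],0.1],[[1,-14.5,17.5],[0.22,0,0],0.1],[[2,-16.5,19],[0.235,0,0],0.1],[[3,-17.4,19.7],[0.237,0,0],0.1]]'
python3 - <<'E'
from h import *
st();rel([.5514,-.3377,.06],down(np.radians(-4)))
E
```

```text
shift [  3.09 -17.72  20.25] turn [ 0.244 -0.     0.001]
clock: 41.15
eef_pos: [0.5494, -0.3378, 0.1216]
ee_rot: [-0.516, -0.481, 0.519, -0.482]
ft_force: [-0.1, -0.4, -1.9]
width: 0.196
41.15 [ 0.5494 -0.3378  0.1216] [-0.5162 -0.4815  0.5189 -0.4822] F [-0.1 -0.4 -1.9] w 0.196 q [ 0.28  0.46  0.26  1.55 -0.12  1.15 -1.08]
[[-0.002  0.997 -0.071]
 [-0.003 -0.071 -0.997]
 [-1.    -0.002  0.003]]
shift [ 6.16  0.21 -0.04] turn [-0.002  0.003  0.002]
```

Down to just above the mat (z 0.022), then slow contact.

```bash
python3 -m handwheel '[[[1,0,0],[0,0,0],0.1],[[2.2,0,0],[0,0,0],0.1],[[3.5,0,0],[0,0,0],0.1],[[5,0,0],[0,0,0],0.1],[[6.5,0,0],[0,0,0],0.1],[[8,0,0],[0,0,0],0.1],[[9,0,0],[0,0,0],0.1],[[9.7,0,0],[0,0,0],0.1],[[9.9,0,0],[0,0,0],0.1],[[9.9,0,0],[0,0,0],0.1]]'
python3 -m handwheel '[[[0.05,0,0],[0,0,0],0.1],[[0.1,0,0],[0,0,0],0.1],[[0.15,0,0],[0,0,0],0.1],[[0.2,0,0],[0,0,0],0.1],[[0.25,0,0],[0,0,0],0.1],[[0.3,0,0],[0,0,0],0.1],[[0.3,0,0],[0,0,0],0.1],[[0.3,0,0],[0,0,0],0.1],[[0.3,0,0],[0,0,0],0.1],[[0.3,0,0],[0,0,0],0.1]]'
```

```text
clock: 41.98
eef_pos: [0.5534, -0.3326, 0.0217]
ee_rot: [-0.515, -0.484, 0.516, -0.483]
ft_force: [-0.1, 0.4, -1.6]
width: 0.198
clock: 42.82
eef_pos: [0.5532, -0.3331, 0.0192]
ee_rot: [-0.515, -0.484, 0.517, -0.484]
ft_force: [0.9, 0.4, -1.6]
width: 0.2
```

```bash
python3 -m handwheel '[[[0.05,0,0],[0,0,0],0.1],[[0.1,0,0],[0,0,0],0.1],[[0.15,0,0],[0,0,0],0.1],[[0.2,0,0],[0,0,0],0.1],[[0.2,0,0],[0,0,0],0.1],[[0.2,0,0],[0,0,0],0.1],[[0.2,0,0],[0,0,0],0.1],[[0.2,0,0],[0,0,0],0.1],[[0.2,0,0],[0,0,0],0.1],[[0.2,0,0],[0,0,0],0.1]]'
```

```text
clock: 43.65
eef_pos: [0.5536, -0.3332, 0.0184]
ee_rot: [-0.515, -0.484, 0.516, -0.484]
ft_force: [-1.4, 3.0, 9.5]
width: 0.2
```

Contact (9.5 N). Release gently, then rise.

```bash
python3 -m handwheel '[[[-0.05,0,0],[0,0,0],0.2],[[-0.05,0,0],[0,0,0],0.25],[[-0.05,0,0],[0,0,0],0.3],[[-0.05,0,0],[0,0,0],0.4],[[-0.05,0,0],[0,0,0],0.5],[[-0.05,0,0],[0,0,0],0.6],[[-0.05,0,0],[0,0,0],0.6],[[-1,0,0],[0,0,0],0.6],[[-3,0,0],[0,0,0],0.6],[[-6,0,0],[0,0,0],0.6]]'
python3 -m handwheel '[[[-3,0,0],[0,0,0],0.6],[[-6,0,0],[0,0,0],0.6],[[-10,-1,0],[0,0,0],0.6],[[-14,-4,0],[0,0,0],0.6],[[-16,-7,0],[0,0,0],0.6],[[-16,-10,0],[0,0,0],0.6],[[-16,-10,0],[0,0,0],0.6],[[-16,-10,0],[0,0,0],0.6],[[-16,-10,0],[0,0,0],0.6],[[-16,-10,0],[0,0,0],0.6]]'
python3 - <<'E'
from h import *
st(); p=snap('scene','s6')[0]; q=snap('top','t6')[0]; snap('wrist','w13')
c=load('s6')
cv2.imwrite('pics/fin.png',np.hstack([cv2.resize(p[90:310,140:390],(400,352)),cv2.resize(load('w13')['p'],(400,352))]))
# slab stack: top view
c=load('t6');X=cloud(c);h=cv2.cvtColor(c['p'],cv2.COLOR_BGR2HSV)
m=((h[...,0]<25)&(h[...,1]>40)&(h[...,2]>150)&(abs(X[...,0]-.49)<.12)&(abs(X[...,1]-.306)<.1)).astype(np.uint8)
cs,_=cv2.findContours(m,0,cv2.CHAIN_APPROX_NONE); k=max(cs,key=cv2.contourArea); rc=cv2.minAreaRect(np.array([atz(c,*a[0],.032)[:2]*1000 for a in k],np.float32)); print(rc,SEAT*1000)
E
```

```text
clock: 44.48
eef_pos: [0.5518, -0.3322, 0.076]
ee_rot: [-0.514, -0.485, 0.517, -0.482]
ft_force: [0.6, -0.8, 0.2]
width: 0.602
clock: 45.32
eef_pos: [0.4546, -0.326, 0.2372]
ee_rot: [-0.515, -0.484, 0.516, -0.484]
ft_force: [-0.2, -0.2, -0.6]
width: 0.601
45.3167 [ 0.4546 -0.326   0.2372] [-0.5148 -0.4843  0.5162 -0.4837] F [-0.2 -0.2 -0.6] w 0.601 q [ 0.28  0.18  0.29  1.64 -0.05  1.32 -1.05]
[[-0.002  0.998 -0.063]
 [-0.001 -0.063 -0.998]
 [-1.    -0.002  0.001]]
((489.427490234375, 305.8560485839844), (65.95204162597656, 113.39734649658203), 77.53459167480469) [491.9 306.2   0. ]
```

View pics/fin.png

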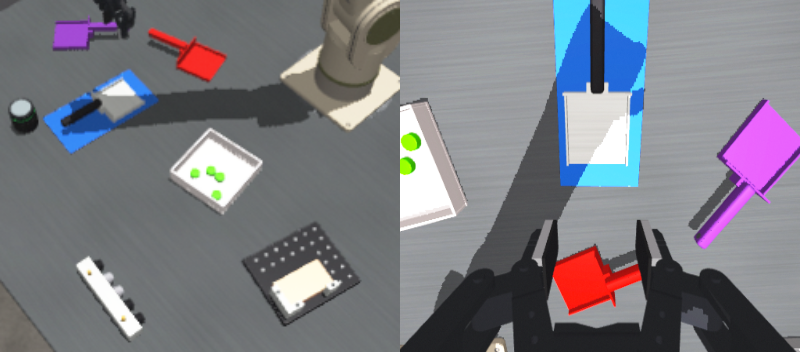

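The scoop lies flat and empty on the mat, and the pellets are in the tray. I have used up the picture views, so I will re-measure the stack numerically from the wrist pose used before.

```bash
python3 - <<'E'
from h import *
rel([.4139,.3236,.2091],down(T))
E
python3 -m handwheel '[[[0,0,-3],[0,0,0],0.6],[[0,0,-7],[0,0,0],0.6],[[0,0,-11],[0,0,0],0.6],[[0,0,-15],[0,0,0],0.6],[[0,-0.5,-19],[0,0,0],0.6],[[0,-1,-23],[0,0,0],0.6],[[0,-2,-27],[0,0,0],0.6],[[0,-3,-31],[0,0,0],0.6],[[0,-4,-35],[0,0,0],0.6],[[0,-5,-39],[0,0,0],0.6]]'
python3 - <<'E'
from h import *
rel([.4139,.3236,.2091],down(T))
E
```

```text
shift [  2.73  -8.14 -64.59] turn [0.157 0.001 0.003]
clock: 46.3
eef_pos: [0.4284, 0.068, 0.237]
ee_rot: [-0.515, -0.484, 0.516, -0.484]
ft_force: [0.0, 0.9, 0.3]
width: 0.6
shift [  2.76  -3.07 -25.42] turn [0.156 0.001 0.002]
```

```bash
python3 -m handwheel '[[[0.5,-0.5,-3.5],[0.02,0,0],0.8],[[1,-1,-7],[0.05,0,0],1],[[1.5,-1.5,-11],[0.08,0,0],1],[[2,-2,-15],[0.11,0,0],1],[[2.5,-2.5,-19],[0.14,0,0],1],[[2.8,-3,-23],[0.156,0,0],1],[[2.8,-3.1,-25.4],[0.156,0,0],1],[[2.8,-3.1,-25.4],[0.156,0,0],1],[[2.8,-3.1,-25.4],[0.156,0,0],1],[[2.8,-3.1,-25.4],[0.156,0,0],1]]'
python3 -m handwheel '[[[0,0,0],[0,0,0],1],[[0,0,0],[0,0,0],1],[[0,0,0],[0,0,0],1],[[0,0,0],[0,0,0],1],[[0,0,0],[0,0,0],1],[[0,0,0],[0,0,0],1],[[0,0,0],[0,0,0],1],[[0,0,0],[0,0,0],1],[[0,0,0],[0,0,0],1],[[0,0,0],[0,0,0],1]]'
python3 - <<'E'
from h import *
st(); snap('wrist','w14')
for f in('w7','w14'):
    c=load(f); h=cv2.cvtColor(c['p'],cv2.COLOR_BGR2HSV)
    m=(h[...,0]<25)&(h[...,1]>40)&(h[...,2]>100); m[200:]=0; m=cv2.morphologyEx(m.astype(np.uint8),cv2.MORPH_CLOSE,np.ones((5,5)))
    cs,_=cv2.findContours(m,0,cv2.CHAIN_APPROX_NONE); k=max(cs,key=cv2.contourArea); w=np.array([atz(c,*a[0],.032)[:2] for a in k],np.float32)
    rc=cv2.minAreaRect(w*1000); d=np.array(rc[0])/1000-SEAT[:2]; print(f,rc,'seat mm',d@EX[:2]*1000,d@EY[:2]*1000)
    # any flesh sides showing (lower slab sticking out): dims above should stay 110x60
d=cv2.absdiff(load('s1')['p'],load('s6')['p']).max(2); print('scene change at stage',np.sum(d[215:300,270:370]>40))
E
```

```text
clock: 47.13
eef_pos: [0.4145, 0.3209, 0.2084]
ee_rot: [-0.551, -0.442, 0.553, -0.442]
ft_force: [0.5, 0.3, 0.3]
width: 0.998
clock: 47.97
eef_pos: [0.4142, 0.3214, 0.2088]
ee_rot: [-0.551, -0.442, 0.553, -0.442]
ft_force: [-0.1, -1.1, -0.3]
width: 1.0
47.9667 [0.4142 0.3214 0.2088] [-0.5512 -0.4422  0.5526 -0.4419] F [-0.1 -1.1 -0.3] w 1.0 q [-0.42  0.15 -0.36  1.74  0.05  1.26 -2.58]
[[-0.002  0.976 -0.218]
 [-0.001 -0.218 -0.976]
 [-1.    -0.002  0.001]]
w7 ((491.1751708984375, 306.8094482421875), (60.88418197631836, 110.53610229492188), 77.2983627319336) seat mm -0.8404722546363109 0.43636083183972396
w14 ((491.56256103515625, 306.6359558105469), (60.74898147583008, 109.63176727294922), 77.34772491455078) seat mm -0.4245359472977536 0.35169838384098073
scene change at stage 1
```

The stack is flush, unchanged, and the gripper is clear, so I am handing in.

```bash
python3 -c "
from rig import env; print(env.job_done())"
```

```text
the job is handed in; nothing more can be done
None
```

I did the whole job and handed it in at about 48 s on the robot's clock; no verdict was reported.

- **Slabs:** Two slabs were present. They are stacked in the stage corner. The last wrist measurement put the upper slab 0.4 mm from the seat in x and y and within 0.1° of square. The lower slab was within 0.4 mm when I placed it; after that I could not measure it separately.
- **Pellets:** There were four. I pressed the blade on the tray rim at a tilt of 0.23 to 0.35 rad, with about 4 to 6 N on the wrist sensor. I then tipped it to 0.65 rad, and later pictures show all four lying in the tray. I did not take a picture during the press, so that the pellets were still on the blade then is inferred from the tilt being below their sliding angle.
- **Scoop:** It lies empty and flat on the blue mat.
- **Bystanders:** The arm did not go near the manifold, lens or bottle. The lens and manifold stood in place in the last scene view, but I did not measure them again. The bottle was outside that crop.

**Check that disagreed:** the top camera put the stack 2.5 mm off the seat in x. I gave it less weight: its outline came out about 66 mm wide instead of 60, so it had probably caught some of the white fence. The wrist view and an unchanged scene picture contradicted it.

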